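Drain a culture flask's neck and hold the shaker's spring clamp open for it

ROBOT

A 7-joint arm with a two-finger parallel gripper is mounted at the origin on the work surface. World frame = base frame: x ahead of the robot, y to its left, z up, the work surface at z = 0. Lengths are in m, angles in rad, forces in N, time in s.
With the tool pointing down it reaches from about 0.425 to 0.875 m from the base axis. Payload 4.7 kg.
Tool frame: the origin (TCP) lies on the centre line of the jaws, within the pads' length; the fingertips stand 19 mm ahead of it and the grasp point (between the pads) is the TCP; z points along the fingers, y is the direction in which the jaws open and shut (so a half turn about z gives the same grasp; the last joint's range is limited). The gripper opens to 87 mm and grips with 3 to 60 N. Pads are 19 mm wide; open, the fingers measure 117 mm over their backs; the gripper's body (75 mm by 190 mm) begins 51 mm behind the grasp point.
Start: joints at [-1.29, 0.321, -0.07, 1.45, 0.023, 1.371, -0.057], TCP at [0.171, 0.627, 0.204] pointing down, gripper open.
Joint ranges: [-2.86, 2.86], [-0.3, 2.09], [-1.38, 1.24], [0.06, 2.45], [-1.56, 4.7], [0.09, 2.05], [-2.69, 2.69]. Speed limits (rad/s): [2.57, 2.57, 3.14, 3.14, 3.14, 3.14, 3.14].

INTERFACE

Orientations are given as [roll, pitch, yaw] about the fixed x, y, z axes, in that order (R = Rz(yaw) Ry(pitch) Rx(roll)).
In Python, from plant import state, grab_frame, sign_off gives the robot as it stands. The module is installed in compiled form; this text tells all that it offers.
- The arm moves only by the tool apply_moves, never from a script. Its argument "deltas" is a list that holds one entry, the list of rows, each a list of 6 numbers: the shift along the tool's x, y, z in m, then the turn, a rotation vector about the tool's x, y, z in rad. A call has 1 to 20 rows; each row shifts and turns the commanded pose from where the row before left it, along the tool's axes as they then stand; what a row does not reach is not made up. A row lasts 1/12 s, in which the tool goes at most 41.7 mm and 7.16 degrees, less where a joint would pass 70% of its speed; a pose out of reach is approached as far as the arm can. A call with a gripper value outside its range is refused whole. "gripper" is the closure, from 0 (fully open) to 1 (shut), set as the call begins (left out, the last holds). The fingers move at their own pace and stop on an object; "grip_force" is the grip in N (left out, the last holds). Time passes only in rows, so rows that do not move let the fingers close. It gives the time, the measured TCP pose, the force and the opening at its end, in the units of the state.
- state(): the state, without advancing time (a new reading comes with each control period).
- grab_frame(name): name is "side" or "top"; returns a dict with "img" (480x640x3 uint8, blue, green, red), "vertical_fov" (degrees; the focal length in pixels is half the picture's height over the tangent of half this angle, whatever the lens; pixels are square), "cx", "cy" (the principal point, pixels), "rvec" (rotation vector, rad) and "tvec" (3), from world to camera coordinates, as OpenCV has them. Camera axes: x right, y down, z forward; pixel columns grow to the right and rows downward; lengths in m; the calibration is good to about 2 mm. A picture is of the moment at which its call begins. There is no depth.
- sign_off(): hands the job in, once; it reports no verdict.
The state is a dict: "clock": time; "joint_pos": joint angles; "dq": joint speeds; "joint_efforts": joint torques, N m; "eef_pos": TCP position; "eef_rot": TCP orientation; "ft_force": force on the tool from outside, world axes, zero at the start; "wrist_torque": the same for the moment, N m; "width": finger opening in m.
Only numpy, scipy, OpenCV 4.12 (cv2) and the standard library are available. Lean on these libraries where they do the work, as an engineer would, in place of code of your own. Each camera call takes 0.05 s, during which the arm holds its last target. There are 200 camera calls.

TASK

The smaller culture flask is going on the orbital shaker. Pick it up clear of the pad, tip its cap end up to about 45 degrees and keep it so for two seconds so that the neck drains, then bring it back level, lay it flat and gently on the rubber mat on the free half of the shaker's platform and let go of it. Then draw the shaker's spring clamp smoothly open by its pull bar until the pointer on the jaw stands level with the line on the index clip, without letting it snap back, and finish while still holding it there so that I can slide the flask in; leave everything else where it is.

Things in the scene. Friction and masses are not known exactly. Their poses are not given: they have to be found in the camera images.
- flask: the smaller of two clear culture flasks lying flat on the white pad, grey cap, 60 g. Body 72 long (x) x 48 wide (y) x 27 mm high; neck and 26 mm cap reach 68 mm from the origin at +x. Origin: centre of the body's underside; x to the cap, which starts pointing roughly away from the robot; z up when flat. Grip it across its 48 mm
- big_flask: the larger culture flask on the pad, same shape: body 108 x 80 x 36 mm, cap end 92 mm from the origin; origin and axes as for the smaller one. Leave it alone
- pad: white absorbent pad on the bench, 320 (x) x 330 (y) x 3 mm, fixed; origin: centre of its underside
- shaker: orbital shaker, fixed. Origin: on the bench under the middle of its aluminium platform (220 x by 312 y mm, top at 100 mm); front faces its own -x, roughly to the robot. The platform's +y half is free, with a black rubber mat; on the -y half is the spring clamp: fixed jaw at the rear, moving jaw, spring barrels, and at the front a bushing block, 42 mm high, front face 100 mm from the origin
- mat_centre (a point): centre of the top of the flat black rubber mat (200 x by 138 y mm, 3 mm thick) on the free +y half of the platform, 103 mm above the bench; axes as the shaker's
- pull_bar (a point): the clamp's pull bar: black round bar, 14 mm thick, 104 mm long, level along the shaker's y, ahead of the platform's front edge; origin at its centre, 126 mm above the bench; axes as the shaker's. Two 11 mm rods, 40 mm either side of the origin, run back from it. 41 mm free behind it when closed: pinch it from above between the rods, a finger in front and one behind
- pointer (a point): tip of the thin black pointer (3.5 mm wide, 14 mm long) on the moving jaw's -y end, 114 mm above the bench; moves with the jaw; axes as the shaker's
- index_line (a point): the white line on the small black index clip (11 x 13 mm) on the scale rail along the platform's -y edge, close beside the pointer's track: the mark to which the pointer is drawn along the shaker's -x, 30 to 44 mm from the closed pointer; axes as the shaker's
- index (a joint): where the index clip sits on its rail, m: how far the jaw must be drawn from closed for pointer and line to be level. The clip is stiff; leave it where it is
- vial_a: small capped glass vial standing on the pad between or beyond the flasks, 23 mm wide, 57 mm high; origin: centre of its underside. Bystander
- vial_b: a second vial like it, standing beside it. Bystander
- bottle: amber reagent bottle, 68 mm wide, 145 mm high, standing on the bench beyond the pad; origin: centre of its underside. Bystander
- tube_rack: long tube rack with microtubes, 245 x 105 mm, 71 mm high, on the bench to the robot's right of the shaker; origin: centre of its underside. Bystander
- tip_box: open pipette-tip box with its lid thrown back, 85 x 122 mm, about 120 mm high, at the far left; origin: centre of its underside. Bystander
- marker: marker pen lying on the bench, 142 mm long, 11 mm thick, right of the shaker; origin: on the bench under its middle. Bystander
- jaw: the spring clamp's moving part: jaw plate 12 mm thick, 30 mm high, two rods and pull bar. Origin: on the platform top, under the jaw plate; axes as the shaker's. Starts closed by its spring; is drawn straight along the shaker's -x, end stop after 52 mm. The spring pulls back with 5 N when closed, 11 N at 45 mm
There are look-alikes about, which are no part of the job. What is shaped like the flask but yellow is not meant.

How it is judged:
By the outcome, as a careful person would: the job done as asked, in the order asked, and still so for the second after the job is handed in, while the arm keeps its last pose, push and grip.
It also fails if it takes over 64 s, if anything falls off the work surface, if the arm or the gripper's body presses on something with over 40 N, if the wrist force passes 120 N, or if a joint passes its speed limit or range.

## Working session

There is one attempt and no reset: what is moved stays moved. The work goes in short steps, Python scripts to look and compute and a tool call to move; the robot and the scene stay as the last step left them, time stands still between calls to the robot, and variables do not carry over. Pictures are saved under pics/ and viewed, about 8 in all and at most 12, crops included, and the job is handed in when it is done.

Besides the shell and the picture viewer there is one more tool, called after "Emit:" by a JSON object that holds its "method" and its "body", one argument or row to a line. apply_moves: Moves the arm, as the interface text tells. Its arguments: {"type":"object","properties":{"deltas":{"type":"array"},"gripper":{"type":"number"},"grip_force":{"type":"number"}},"required":["deltas"]}

```bash
mkdir -p pics; cat > h.py <<'E'
import numpy as np, cv2
from plant import state, grab_frame, sign_off
def cam(f):
    R,_=cv2.Rodrigues(np.array(f["rvec"],float)); t=np.array(f["tvec"],float).ravel()
    F=f["img"].shape[0]/2/np.tan(np.radians(f["vertical_fov"])/2)
    K=np.array([[F,0,f["cx"]],[0,F,f["cy"]],[0,0,1]]); return K,R,t
def grab(name,fn):
    f=grab_frame(name); cv2.imwrite('pics/'+fn+'.png',f["img"]); np.savez('pics/'+fn+'.npz',**f); return f
def load(fn): return dict((k,v) for k,v in np.load('pics/'+fn+'.npz').items())
def ray(f,u,v):
    K,R,t=cam(f); d=R.T@np.linalg.inv(K)@np.array([u,v,1.]); return -R.T@t,d/np.linalg.norm(d)
def atz(f,u,v,z):
    c,d=ray(f,u,v); return c+d*(z-c[2])/d[2]
def tri(f1,p1,f2,p2):
    c1,d1=ray(f1,*p1);c2,d2=ray(f2,*p2)
    s=np.linalg.lstsq(np.c_[d1,-d2],c2-c1,rcond=None)[0]
    a=c1+d1*s[0];b=c2+d2*s[1]; return (a+b)/2,np.linalg.norm(a-b)
def proj(f,P):
    K,R,t=cam(f); q=(K@(R@np.atleast_2d(P).T+t[:,None])).T; return q[:,:2]/q[:,2:]
E
python3 - <<'E'
from h import *
np.set_printoptions(precision=4,suppress=True)
for n in("side","top"):
    f=grab(n,n+"0"); K,R,t=cam(f); print(n,K[0,0],f["cx"],f["cy"],-R.T@t,R[2])
print(state())
E
```

```text
side 576.8883703731267 324.88579115327474 240.99372862759043 [ 0.13   -1.1363  0.79  ] [ 0.2842  0.8269 -0.4852]
top 578.9441625434806 320.61863218216035 235.10721731618293 [0.2296 0.0092 1.5845] [ 0.1801  0.0033 -0.9836]
{'clock': 0.1, 'joint_pos': array([-1.2899,  0.3217, -0.0701,  1.4516,  0.0226,  1.3708, -0.0569]), 'dq': array([-0.0002, -0.001 ,  0.0004, -0.0038, -0.0005,  0.0007, -0.0002]), 'joint_efforts': array([ -0.0003, -49.2574,  -0.4059, -31.34  ,  -0.0642,   0.0396,
         0.0001]), 'eef_pos': array([0.1713, 0.6265, 0.2026]), 'eef_rot': array([-3.1399,  0.0001,  2.8749]), 'ft_force': array([-0.1659, -0.9171,  0.6114]), 'wrist_torque': array([0.0071, 0.0054, 0.0031]), 'width': 0.08697021063774879}
```

View pics/side0.png

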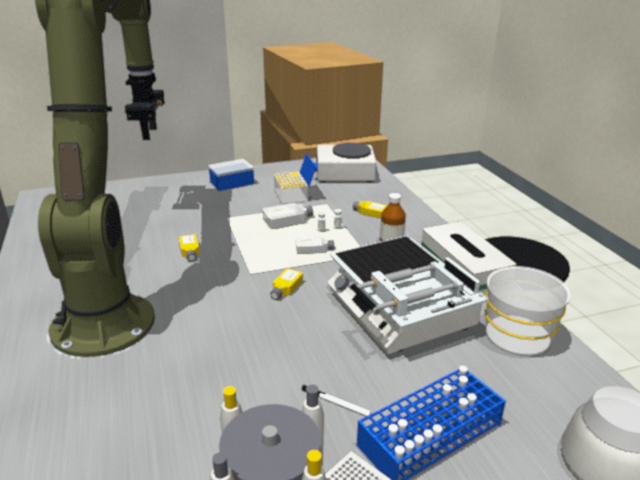

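View pics/top0.png

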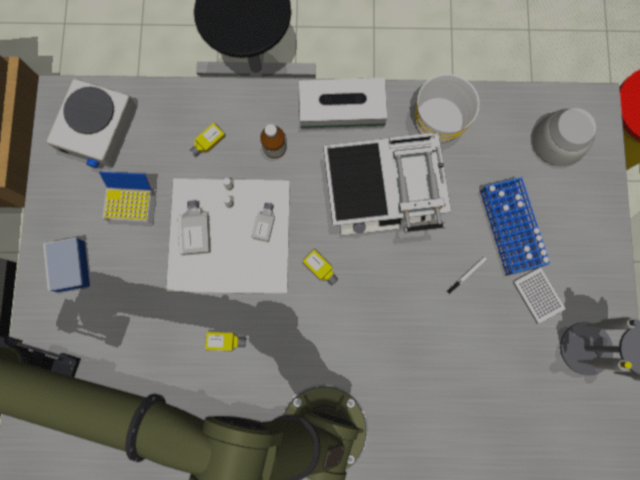

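Top view: the wanted flask is at about (263,222), clear with a grey cap and the smaller of the two. It could be confused with the big clear flask at (194,232) or the yellow ones at (208,138), (320,266) and (222,341). In the side view the flask is at (313,245). The shaker is at top (387,183), with its mat at (357,181) and pull bar at (423,225). Next I'll view a close crop of each.

```bash
python3 - <<'E'
from h import *
def crop(fn,x,y,w,h,s): return cv2.resize(cv2.imread(f'pics/{fn}.png')[y:y+h,x:x+w],None,fx=s,fy=s,interpolation=cv2.INTER_CUBIC)
m=np.zeros((600,800,3),np.uint8)
def put(im,x,y,x0,y0,s,st):
    im=im.copy()
    for i in range(0,im.shape[1],10*s): cv2.line(im,(i,0),(i,6),(0,0,255),1); 
    for i in range(0,im.shape[0],10*s): cv2.line(im,(0,i),(6,i),(0,0,255),1)
    m[y:y+im.shape[0],x:x+im.shape[1]]=im
put(crop('top0',240,190,50,60,5),0,0,0,0,5,0)       # 250x300
put(crop('side0',285,225,60,40,5),0,310,0,0,5,0)    # 300x200
put(crop('top0',390,130,70,110,4),310,0,0,0,4,0)    # 280x440
put(crop('top0',315,130,40,110,4),600,0,0,0,4,0)    # 160x440
put(crop('side0',320,310,60,35,4),310,450,0,0,4,0)
cv2.imwrite('pics/m1.png',m)
s=crop('side0',325,230,165,125,4); 
for i in range(0,s.shape[1],40): cv2.line(s,(i,0),(i,6),(0,0,255),1)
for i in range(0,s.shape[0],40): cv2.line(s,(0,i),(6,i),(0,0,255),1)
cv2.imwrite('pics/m2.png',s)
E
```

```text
(no output)
```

View pics/m1.png

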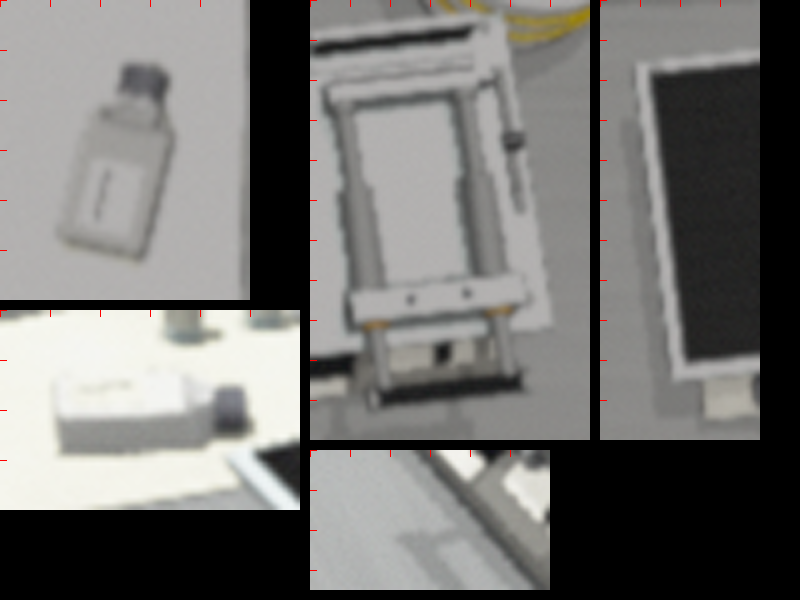

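View pics/m2.png

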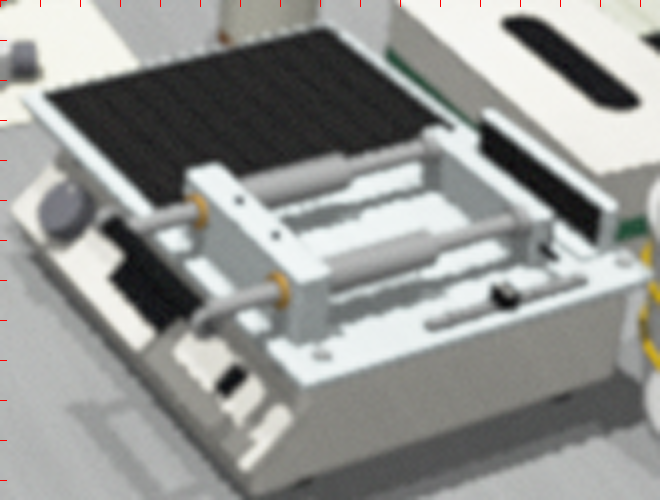

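The crops confirm the choice: a clear body with a pale label and a grey cap at top (269,203). The bar's ends are at about top (405,229) and (443,225). The index clip is at top (441,165) and side (451,304), and the pointer is at side (462,292).

```bash
cat > fit.py <<'E'
from h import *
from scipy.optimize import least_squares
T=load('top0');S=load('side0')
np.set_printoptions(precision=4,suppress=True)
def W(p,L,z=0):
    c,s=np.cos(p[2]),np.sin(p[2]); L=np.array(L,float)
    return np.c_[p[0]+c*L[:,0]-s*L[:,1],p[1]+s*L[:,0]+c*L[:,1],L[:,2]+(p[3] if len(p)>3 else z)]
a,b=.11,.156
top=[((-a,b,.1),(336.2,223)),((a,b,.1),(325.5,146.5)),((-a,-b,.1),(449.5,211.5)),((a,-b,.1),(438.7,135))]
side=[((-a,b,.1),(332.5,254.5)),((-a,-b,.1),(402.5,325)),((a,-b,.1),(488.7,298.7)),((a,b,.1),(405,236))]
def res(p):
    r=[]
    for f,l in((T,top),(S,side)): r.append((proj(f,W(p,[x[0] for x in l]))-np.array([x[1] for x in l])).ravel())
    return np.concatenate(r)
s=least_squares(res,[.6,-.1,.1,0],loss='soft_l1'); print('shaker',s.x,s.fun.reshape(-1,2))
p=s.x
for i in (0,2,1,3): 
    j=[k for k in range(4) if side[k][0]==top[i][0]][0]; print(tri(T,top[i][1],S,side[j][1]))
h,w,l=.027,.024,.036
ftop=[((-l,w,h),(251.6,237.6)),((-l,-w,h),(268,242.4)),((.068,0,.014),(269,203))]
fs=[((.068,0,.0135),(334.4,245)),((-l,-w,.0),(297.4,253.4)),((-l,-w,h),(297.4,246.6))]
def rf(q):
    r=[]
    for f,l in((T,ftop),(S,fs)): r.append((proj(f,W(q,[x[0] for x in l]))-np.array([x[1] for x in l])).ravel())
    return np.concatenate(r)
s=least_squares(rf,[.6,.2,0,0],loss='soft_l1'); print('flask',s.x,s.fun.reshape(-1,2))
print('cap',tri(T,(269,203),S,(334,245)))
print('index',tri(T,(441,165),S,(451.2,304)))
e=[atz(T,405,229.5,.131),atz(T,443,225,.131)];print('bar',e,(e[0]+e[1])/2,np.linalg.norm(e[0]-e[1]))
for q in (tri(T,(441,165),S,(451.2,304))[0],(e[0]+e[1])/2, atz(S,462,292.5,.114), atz(T,437,148,.114)):
    d=q[:2]-p[:2];c,sn=np.cos(p[2]),np.sin(p[2]);print('shaker-local',c*d[0]+sn*d[1],-sn*d[0]+c*d[1],q[2])
print('mat', W(p,[[0,.079,.103],[0,.076,.103]]))
for n,x in(('big',(194,235)),('va',(228,184)),('vb',(228,201)),('bottle',(272,135)),('vial2cap',(228,184)),('padUL',(174,179)),('padLR',(288,293)),('ylw',(320,266))): print(n,atz(T,*x,.04))
E
python3 fit.py
```

```text
shaker [ 0.657  -0.1602  0.1345 -0.0029] [[-2.2591  2.8704]
 [-1.6855 -0.3371]
 [ 2.1298  0.4446]
 [-0.1199 -2.0799]
 [-2.3684 -0.3665]
 [-0.3853  1.9452]
 [ 1.5544  0.4077]
 [ 2.7992 -0.7387]]
(array([ 0.5329, -0.0258,  0.0985]), np.float64(0.0033764778255291105))
(array([ 0.5711, -0.3243,  0.0972]), np.float64(0.0021484614970890452))
(array([0.7397, 0.0058, 0.0988]), np.float64(0.007766317503830996))
(array([ 0.7814, -0.3003,  0.0991]), np.float64(0.002205135211289018))
flask [ 0.5363  0.173  -0.2069  0.001 ] [[-0.3705 -0.355 ]
 [ 0.3089 -1.3519]
 [ 0.1496  1.054 ]
 [-0.0218 -0.6092]
 [-0.1407  1.6095]
 [-0.2773 -0.2969]]
cap (array([0.6044, 0.1602, 0.0122]), np.float64(0.00423039654618613))
index (array([ 0.6929, -0.302 ,  0.1067]), np.float64(0.0022002721134266883))
bar [array([ 0.5135, -0.2014,  0.131 ]), array([ 0.5266, -0.2988,  0.131 ])] [ 0.5201 -0.2501  0.131 ] 0.09828359354652356
shaker-local 0.016512197490818347 -0.1453936905813865 0.10666163566162651
shaker-local -0.147791188123322 -0.0707532974573343 0.131
shaker-local 0.054004915069198106 -0.1295573540596895 0.11399999999999999
shaker-local 0.06311090859170644 -0.14093361993713735 0.1140000000000001
mat [[ 0.6464 -0.0819  0.1001]
 [ 0.6468 -0.0849  0.1001]]
big [0.5078 0.3578 0.04  ]
va [0.652  0.2718 0.04  ]
vb [0.6038 0.2697 0.04  ]
bottle [0.7955 0.1547 0.04  ]
vial2cap [0.652  0.2718 0.04  ]
padUL [0.6641 0.4216 0.04  ]
padLR [0.3544 0.099  0.04  ]
ylw [0.4281 0.0148 0.04  ]
```

```bash
cat > lens.py <<'E'
from fit import *
g=cv2.cvtColor(T['img'],cv2.COLOR_BGR2GRAY).astype(float); g=cv2.GaussianBlur(g,(0,0),1)
def edge(pts,horizontal,lo,hi):
    o=[]
    for c in pts:
        v=g[lo:hi,c] if horizontal else g[c,lo:hi]
        d=np.abs(np.diff(v)); k=d.argmax(); k=min(max(k,1),len(d)-2)
        s=(d[k-1]-d[k+1])/(2*(d[k-1]-2*d[k]+d[k+1])); o.append((c,lo+k+.5+s))
    return np.array(o)
for n,a in (('back',(list(range(60,180,15))+list(range(330,410,15))+list(range(480,610,15)),True,68,95)),('padtop',(range(185,285,10),True,172,187)),('padright',(list(range(190,285,10)),False,282,296)),('padleft',(range(195,285,10),False,160,178)),('padbot',(range(175,285,12),True,285,300)),('right',(range(110,330,15),False,612,640)),('left',(range(100,200,10),False,15,45))):
    e=edge(*a); c=np.polyfit(e[:,0],e[:,1],1); print(n,c,'res',np.round(e[:,1]-np.polyval(c,e[:,0]),1))
E
python3 lens.py | grep -A30 back
```

```text
back [-0.0045 84.4958] res [-11.7   6.1   2.3   7.4   8.7  -8.3  -7.7  -7.6  12.2  10.    9.7  -5.5
  -3.7  -3.5  -2.2  -1.7  -1.1  -1.1  -1.3  -0.9  -0.4   0.    0.3]
padtop [  0.0132 176.4148] res [-0.8 -0.4 -0.7 -0.4  4.3 -0.2 -0.4 -0.7 -0.3 -0.3]
padright [ -0.0232 293.0621] res [-0.3 -0.1  0.4  0.1 -0.2 -0.   0.4 -0.1 -0.1 -0. ]
padleft [ -0.063  184.1248] res [-0.2  0.1  0.1  0.1  0.1 -0.1 -0.1  0.2 -0.1]
padbot [  0.0069 290.8787] res [-1.5 -0.8  0.5  2.8  0.9 -0.6 -0.3 -0.5 -0.1 -0.3]
right [  0.0681 615.5598] res [-1.9 -1.9 -1.9 -1.6 10.5 -1.  -0.8 -0.7 -0.4  0.3  1.   0.7  0.5  0.8
 -3.6]
left [-0.1084 46.4955] res [ 0.   0.  -0.  -0.1 -0.   0.   0.   0.   0.  -0. ]
```

```bash
cat > lens2.py <<'E'
from fit import *
def dproj(f,P,k):
    K,R,t=cam(f); q=(R@np.atleast_2d(P).T+t[:,None]).T; q=q[:,:2]/q[:,2:]; r=(q**2).sum(1)
    q=q*(1+k*r)[:,None]; return q*K[0,0]+K[:2,2]
pc=[(172.9,178.4),(288.9,180.1),(165.7,291.8),(286.3,292.6)]; PL=[(.16,.165,.003),(.16,-.165,.003),(-.16,.165,.003),(-.16,-.165,.003)]
P=[atz(T,*c,.003) for c in pc]; print('pad',np.array(P),[np.linalg.norm(P[i]-P[j]) for i,j in((0,1),(2,3),(0,2),(1,3))])
def res(x):
    r=[]
    for f,l,k in((T,top,x[7]),(S,side,x[8])): r.append((dproj(f,W(x[:4],[a[0] for a in l]),k)-np.array([a[1] for a in l])).ravel())
    r.append((dproj(T,W(x[4:7],PL),x[7])-np.array(pc)).ravel()); return np.concatenate(r)
s=least_squares(res,[.65,-.16,.13,0,.5,.25,0,0,0]); print('L',s.x,'\n',s.fun.reshape(-1,2),s.cost)
s=least_squares(lambda x:res(np.r_[x,0,0]),[.65,-.16,.13,0,.5,.25,0]); print('P',s.x,s.cost)
E
python3 lens2.py | grep -A30 ^pad
```

```text
padUL [0.6641 0.4216 0.04  ]
padLR [0.3544 0.099  0.04  ]
ylw [0.4281 0.0148 0.04  ]
pad [[0.6762 0.4347 0.003 ]
 [0.676  0.1065 0.003 ]
 [0.3558 0.4349 0.003 ]
 [0.3585 0.1058 0.003 ]] [np.float64(0.3281888413994329), np.float64(0.32912133941551586), np.float64(0.3203621107339261), np.float64(0.31750761348018913)]
L [ 0.6584 -0.1622  0.1334 -0.0026  0.5165  0.2729  0.0025 -0.1432 -0.2069] 
 [[-1.5334  2.3034]
 [-0.9021 -0.5972]
 [ 1.871   0.1839]
 [-0.5528 -1.4461]
 [-1.5192 -0.2011]
 [-0.0744  1.5509]
 [-0.5855 -0.3877]
 [ 3.3526 -0.5331]
 [ 0.3275  0.6317]
 [-0.5846 -0.2364]
 [ 0.8756 -0.7751]
 [-0.5828  0.4434]] 17.171703783379257
P [ 0.6571 -0.16    0.1321 -0.0027  0.5167  0.2705  0.0023] 23.20555404851206
```

```bash
cat > go.py <<'E'
from h import *
from scipy.spatial.transform import Rotation as Ro
np.set_printoptions(precision=4,suppress=True)
def go(x,y,z,yaw=None,tilt=0):
    s=state(); R0=Ro.from_euler('xyz',s['eef_rot']); d=np.array([x,y,z])-s['eef_pos']
    R1=R0 if yaw is None else Ro.from_euler('xyz',[np.pi,0,yaw])*Ro.from_rotvec([0,tilt,0])
    print('t',s['clock'],'pos',s['eef_pos'],'rot',s['eef_rot'],'F',s['ft_force'],'w',round(s['width'],4),'q',s['joint_pos'])
    print('rotvec tool',(R0.inv()*R1).as_rotvec(),'shift before turn',R0.inv().apply(d),'after turn',R1.inv().apply(d))
E
python3 -c "
from go import *
go(.538,.173,.12,2.935)"
```

```text
t 0.1 pos [0.1713 0.6265 0.2026] rot [-3.1399  0.0001  2.8749] F [-0.1659 -0.9171  0.6114] w 0.087 q [-1.2899  0.3217 -0.0701  1.4516  0.0226  1.3708 -0.0569]
rotvec tool [-0.0017  0.0001 -0.0601] shift before turn [-0.4733 -0.3406  0.0832] after turn [-0.4519 -0.3686  0.0826]
```

Emit:
{"method": "apply_moves", "body": {
  "deltas": [
    [[0,0,0,-0.002,0,-0.06],[-0.025,-0.0205,0,0,0,0],[-0.025,-0.0205,0,0,0,0],[-0.025,-0.0205,0,0,0,0],[-0.025,-0.0205,0,0,0,0],[-0.025,-0.0205,0,0,0,0],[-0.025,-0.0205,0,0,0,0],[-0.025,-0.0205,0,0,0,0],[-0.025,-0.0205,0,0,0,0],[-0.025,-0.0205,0,0,0,0],[-0.025,-0.0205,0,0,0,0],[-0.025,-0.0205,0,0,0,0],[-0.025,-0.0205,0,0,0,0],[-0.025,-0.0205,0,0,0,0],[-0.025,-0.0205,0.01,0,0,0],[-0.025,-0.0205,0.015,0,0,0],[-0.025,-0.0205,0.02,0,0,0],[-0.025,-0.0205,0.02,0,0,0],[-0.02,-0.0205,0.015,0,0,0],[0,0,0,0,0,0]]
  ],
  "gripper": 0
}}

```text
clock: 1.77
eef_pos: [0.532, 0.1662, 0.1191]
eef_rot: [-3.136, -0.002, 2.926]
ft_force: [-0.4, -0.3, -0.4]
width: 0.087
```

```bash
python3 - <<'E'
from go import *
go(.538,.173,.06,2.935)
f=grab('side','side1');g=grab('top','top1')
print(proj(f,state()['eef_pos']),proj(g,state()['eef_pos']))
# predicted fingertip location
a=cv2.resize(f['img'][180:280,260:380],None,fx=4,fy=4,interpolation=2);b=cv2.resize(g['img'][170:270,220:310],None,fx=4,fy=4,interpolation=2)
m=np.zeros((400,840,3),np.uint8);m[:,:480]=a;m[:,480:840]=b;m=m[:,:800]
cv2.imwrite('pics/m3.png',m)
E
```

```text
t 1.7667 pos [0.532  0.1662 0.1191] rot [-3.1364 -0.0022  2.9256] F [-0.3944 -0.255  -0.3973] w 0.087 q [-0.6598  0.1886  0.3433  1.8003 -0.065   1.1688  1.0584]
rotvec tool [-0.0052 -0.0022 -0.0094] shift before turn [-0.0045  0.0082  0.0591] after turn [-0.0045  0.0079  0.0591]
[[307.6207 210.5805]] [[259.2688 221.4993]]
```

View pics/m3.png

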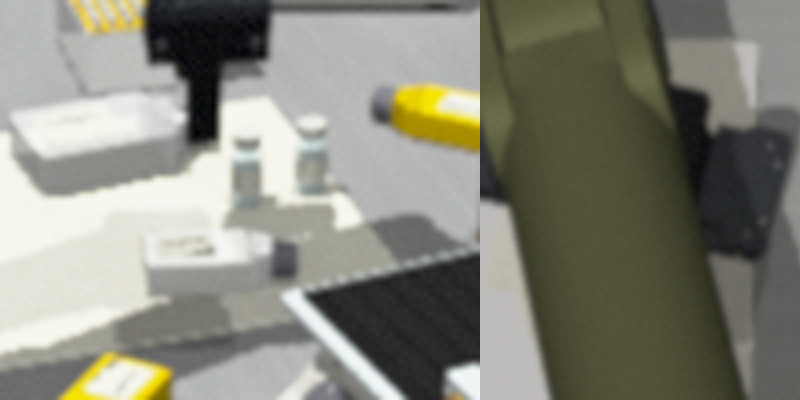

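Emit:
{"method": "apply_moves", "body": {
  "deltas": [
    [[-0.0045,0.008,0.005,-0.005,-0.002,-0.009],[0,0,0.02,0,0,0],[0,0,0.02,0,0,0],[0,0,0.02,0,0,0],[0,0,0.015,0,0,0],[0,0,0.01,0,0,0],[0,0,0,0,0,0],[0,0,0,0,0,0]]
  ]
}}

```text
clock: 2.53
eef_pos: [0.5374, 0.1835, 0.033]
eef_rot: [3.134, 0.002, 2.946]
ft_force: [-0.7, -0.0, 0.1]
width: 0.0872
```

```bash
python3 - <<'E'
from go import *
go(.538,.173,.025,2.935)
f=grab('side','side2')
a=cv2.resize(f['img'][190:280,270:370],None,fx=6,fy=6,interpolation=2)
cv2.imwrite('pics/m4.png',a)
E
```

```text
t 2.5333 pos [0.5374 0.1835 0.033 ] rot [3.1341 0.002  2.9457] F [-0.6613 -0.0196  0.1363] w 0.0872 q [-0.6512  0.2959  0.3213  1.8629 -0.1164  0.9947  1.095 ]
rotvec tool [0.0075 0.002  0.0107] shift before turn [-0.0026 -0.0102  0.0079] after turn [-0.0027 -0.0101  0.008 ]
```

View pics/m4.png

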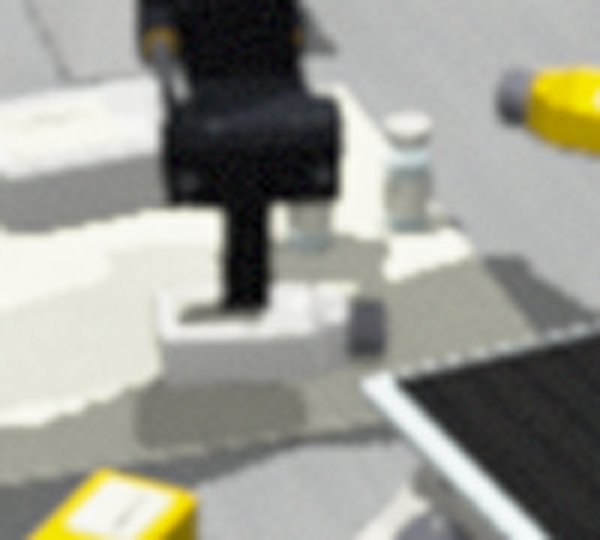

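```bash
python3 - <<'E'
from go import *
f=load('side2');s=state();R=Ro.from_euler('xyz',s['eef_rot']).as_matrix();p=s['eef_pos']
for y in(-.0585,-.0435,.0435,.0585):
    w=p+R@np.array([0,y,.019]); print(y,w,(proj(f,w)-[270,190])*6, 'at z of TCP',(proj(f,p+R@np.array([0,y,0]))-[270,190])*6)
c,sn=np.cos(-.207),np.sin(-.207)
for l in((-.036,-.024,0),(.036,-.024,0),(-.036,-.024,.027),(.036,-.024,.027),(-.036,.024,.027),(.036,.024,.027),(.068,0,.0135)):
    w=np.array([.5363+c*l[0]-sn*l[1],.173+sn*l[0]+c*l[1],.003+l[2]]);print(l,w,(proj(f,w)-[270,190])*6)
t=load('top0')
print(atz(f,270+165/6,190+320/6,.03),atz(f,270+165/6,190+375/6,.003),atz(t,251.6,237.6,.03),atz(t,268,242.4,.03))
E
```

```text
-0.0585 [0.5268 0.126  0.0143] [[249.2491 387.2165]] at z of TCP [[249.0824 350.1559]]
-0.0435 [0.5297 0.1408 0.0144] [[245.5971 370.0986]] at z of TCP [[245.4096 333.2457]]
0.0435 [0.5467 0.2261 0.0151] [[225.5652 276.2029]] at z of TCP [[225.2701 240.5204]]
0.0585 [0.5496 0.2408 0.0152] [[222.2974 260.8856]] at z of TCP [[221.9857 225.3991]]
(-0.036, -0.024, 0) [0.4961 0.1569 0.003 ] [[163.5726 386.2556]]
(0.036, -0.024, 0) [0.5666 0.1421 0.003 ] [[322.7103 378.0411]]
(-0.036, -0.024, 0.027) [0.4961 0.1569 0.03  ] [[162.7522 333.9536]]
(0.036, -0.024, 0.027) [0.5666 0.1421 0.03  ] [[323.2391 325.9325]]
(-0.036, 0.024, 0.027) [0.506  0.2039 0.03  ] [[154.7177 282.5659]]
(0.036, 0.024, 0.027) [0.5765 0.1891 0.03  ] [[311.0444 275.0061]]
(0.068, 0, 0.0135) [0.6028 0.159  0.0165] [[386.4234 322.5793]]
[0.5007 0.1688 0.03  ] [0.4996 0.1664 0.003 ] [0.5046 0.2026 0.03  ] [0.492  0.1574 0.03  ]
```

```bash
python3 - <<'E'
from go import *
f=load('side1');R=Ro.from_euler('xyz',[-3.1364,-.0022,2.9256]).as_matrix();p=np.array([.532,.1662,.1191])
for y in(-.0585,-.0435,.0435,.0585):
    w=p+R@np.array([0,y,.019]); print(y,w,(proj(f,w)-[260,180])*4)
s=state();print(s['clock'],s['eef_pos'],s['width'],s['dq'])
E
```

```text
-0.0585 [0.5194 0.109  0.1004] [[202.9855 196.5107]]
-0.0435 [0.5226 0.1236 0.1003] [[200.9357 185.7919]]
0.0435 [0.5413 0.2086 0.0999] [[189.7226 127.1549]]
0.0585 [0.5445 0.2233 0.0998] [[187.8982 117.6147]]
2.5833 [0.5381 0.1833 0.0338] 0.08711704566234132 [ 0.0051 -0.0146  0.0069 -0.0066  0.0013 -0.0009  0.0004]
```

Emit:
{"method": "apply_moves", "body": {
  "deltas": [
    [[0,0,0,0,0,0],[0,0,0,0,0,0]]
  ]
}}

```text
clock: 2.75
eef_pos: [0.5385, 0.1827, 0.0341]
eef_rot: [3.133, 0.004, 2.944]
ft_force: [-0.0, -0.2, -0.4]
width: 0.0868
```

```bash
python3 - <<'E'
from go import *
a=load('side0')['img'].astype(int);b=load('side2')['img'].astype(int)
print('cols 296..336; rows')
for r in range(228,258): print(r,' '.join('%4d'%v for v in (b-a)[r,298:330:2].mean(-1)))
print(b[236:256:2,311],a[236:256:2,311])
E
```

```text
cols 296..336; rows
228    3    4    3    4  -34 -202 -228 -228 -162  -15   -3   -7   -1    6    8    6
229    0    2    2    2  -34 -201 -228 -225 -173  -34  -12    2    5    4    6    4
230   -3   -4   -2   -3  -45 -200 -226 -228 -191  -70  -37    2    7    4   -2  -17
231  -11  -10  -10  -11  -64 -207 -230 -232 -191  -96  -69  -28  -12  -11  -43  -61
232  -14  -11  -13  -14  -83 -209 -233 -230 -186  -94  -82  -71  -62  -62  -75  -81
233  -15  -12  -11  -14  -89 -221 -225 -234 -185  -92  -82  -85  -84  -82  -82  -80
234  -13  -13  -13  -12  -78 -222 -225 -227 -187  -91  -84  -84  -82  -82  -83  -82
235  -14  -12  -13  -13  -74 -221 -225 -233 -191  -95  -83  -81  -86  -85  -84  -83
236  -12  -15  -13  -13  -74 -216 -227 -225 -188  -82  -66  -68  -76  -69  -67  -70
237  -13  -12  -10   -8  -61 -212 -225 -239 -168  -43  -29  -28  -38  -21  -25  -33
238   -6   -8   -8   -6  -57 -203 -229 -231 -153  -15  -11   -7   -4   -1  -10  -30
239   -5  -10  -12  -13  -71 -202 -207 -235 -152  -14   -4    0    2    1   -9  -58
240   -6  -19  -36  -47 -109 -208 -202 -213 -141  -13   -1    0    0    
[... 1041 characters left out ...]
15  -16  -15  -33  -28  -53  -69  -67  -63  -62  -59  -78  -86
254  -82  -82  -85  -85  -89  -87  -96  -96 -107 -115 -104  -90  -83  -80  -83  -83
255 -118 -117 -120 -118 -119 -121 -118 -120 -122 -120 -119 -100  -82  -86  -82  -83
256 -123 -125 -123 -121 -121 -122 -121 -121 -123 -121 -125 -104  -83  -84  -83  -84
257 -123 -121 -122 -122 -121 -121 -121 -123 -122 -122 -122 -115  -86  -82  -83  -86
[[ 15  17  15]
 [ 14  13   9]
 [ 26  23  25]
 [103 109 110]
 [204 210 210]
 [188 191 191]
 [146 150 149]
 [143 146 145]
 [141 145 146]
 [114 121 120]] [[236 244 244]
 [236 243 243]
 [226 237 238]
 [237 244 244]
 [234 239 240]
 [186 189 189]
 [143 144 145]
 [140 142 143]
 [138 142 141]
 [203 218 219]]
```

```bash
python3 - <<'E'
from go import *
f=load('side0');R=Ro.from_euler('xyz',[-3.1399,.0001,2.8749]).as_matrix();p=np.array([.1713,.6265,.2026])
g=load('top0')
for z in(-.051,0,.019):
  for y in(-.0585,-.0435,.0435,.0585):
    w=p+R@np.array([0,y,z]); print(z,y,w,proj(f,w),proj(g,w))
a=cv2.resize(f['img'][60:160,100:190],None,fx=4,fy=4,interpolation=2)
g2=grab('side','side3')
b=cv2.resize(g2['img'][150:260,260:360],None,fx=4,fy=4,interpolation=2)
c=cv2.resize(g['img'][320:420,0:100],None,fx=4,fy=4,interpolation=2)
def tick(x):
    x[::40,:8]=(0,0,255); x[:8,::40]=(0,0,255); return x
m=np.zeros((600,800,3),np.uint8);m[:400,:360]=tick(a);m[:440,370:770]=tick(b)
m[405:600,0:360]=cv2.resize(tick(c),(360,360))[:195]
cv2.imwrite('pics/m5.png',m)
E
```

```text
-0.051 -0.0585 [0.1559 0.5702 0.2537] [[143.9236 129.5985]] [[ 70.2851 370.8518]]
-0.051 -0.0435 [0.1599 0.5846 0.2537] [[145.0236 127.9884]] [[ 64.011  368.9459]]
-0.051 0.0435 [0.1828 0.6685 0.2535] [[151.0821 119.1202]] [[ 27.77   357.9374]]
-0.051 0.0585 [0.1867 0.683  0.2535] [[152.0744 117.6677]] [[ 21.5471 356.0471]]
0 -0.0585 [0.1559 0.5701 0.2027] [[146.3807 146.3282]] [[ 79.6539 369.7546]]
0 -0.0435 [0.1598 0.5845 0.2027] [[147.4461 144.6135]] [[ 73.6077 367.9203]]
0 0.0435 [0.1828 0.6685 0.2025] [[153.3186 135.1626]] [[ 38.678  357.3233]]
0 0.0585 [0.1867 0.6829 0.2025] [[154.2811 133.6135]] [[ 32.6794 355.5034]]
0.019 -0.0585 [0.1559 0.57   0.1837] [[147.278  152.4376]] [[ 82.9684 369.3665]]
0.019 -0.0435 [0.1598 0.5845 0.1837] [[148.3309 150.6856]] [[ 77.0029 367.5574]]
0.019 0.0435 [0.1828 0.6684 0.1835] [[154.1361 141.0268]] [[ 42.5378 357.106 ]]
0.019 0.0585 [0.1867 0.6829 0.1835] [[155.0878 139.4433]] [[ 36.6186 355.3111]]
```

View pics/m5.png

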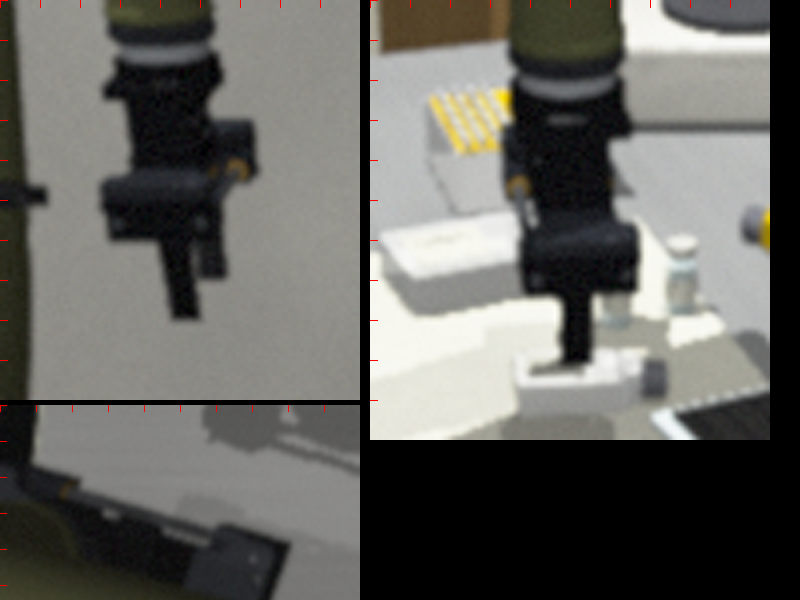

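The side view, in three poses (start, above the flask, over the flask), puts the gripper about 42 mm higher than `eef_pos` says. In the flask picture the near finger ends above the flask's top at px (311,241) and does not cover its front face. So I'll descend in steps, guided by the picture and the force.

Emit:
{"method": "apply_moves", "body": {
  "deltas": [
    [[-0.003,-0.007,0.003,0.009,0.002,0.01],[0,0,0.008,0,0,0],[0,0,0.008,0,0,0],[0,0,0.005,0,0,0],[0,0,0,0,0,0],[0,0,0,0,0,0]]
  ]
}}

```text
clock: 3.3
eef_pos: [0.5385, 0.1745, 0.008]
eef_rot: [-3.139, -0.001, 2.934]
ft_force: [-0.1, 0.3, -0.4]
width: 0.0872
```

```bash
cat > fing.py <<'E'
import sys
from go import *
n=sys.argv[1]
f=grab('side',n); a=load('side0')['img'].astype(int); b=f['img'].astype(int)
go(.538,.176,-.017,2.935)
s=state();R=Ro.from_euler('xyz',s['eef_rot']).as_matrix();p=s['eef_pos']
print('pred tip outer/inner with +42',[proj(f,p+[0,0,.042]+R@np.array([0,y,.019]))[0] for y in(-.0585,-.0435)])
d=b.sum(-1)
for r in range(236,262): print(r,''.join('#' if d[r,c]<150 else ('+' if d[r,c]<330 else '.') for c in range(290,345)))
E
python3 fing.py side4
```

```text
t 3.35 pos [0.5389 0.1747 0.0085] rot [-3.1393 -0.0003  2.9339] F [1.1306 0.8827 0.4455] w 0.0873 q [-0.6402  0.3309  0.3232  1.8765 -0.1245  0.9553  1.1019]
rotvec tool [-0.0023 -0.0003 -0.0011] shift before turn [0.0012 0.0012 0.0255] after turn [0.0012 0.0011 0.0255]
pred tip outer/inner with +42 [array([312.5465, 250.4183]), array([311.986 , 247.6192])]
236 ..................+#######+............................
237 ..................+#######+............................
238 ..................+#######.............................
239 ..................+#######.............................
240 .................++######+..............+++............
241 .................++######+.............+++++...........
242 .................++######+.............+++++...........
243 ..................+######+.............+++++...........
244 ...................+#####+............++++++...........
245 ...................+#####+............++++++...........
246 ...................#######............++++++...........
247 ..................+#######+...........++++++...........
248 ..................+#######+...........++++++...........
249 ..................+#######+...........+++++............
250 ..................++##++#++............................
251 ...................+++.++.............................+
252 ..................................................+++++
253 ...............................................++++####
254 ...............................................+#######
255 ................................................+######
256 .................................................+#####
257 ..................................................+####
258 ...................................................+###
259 ....................................................+##
260 .....................................................+#
261 ......................................................+
```

Emit:
{"method": "apply_moves", "body": {
  "deltas": [
    [[0.001,0.001,0.008,-0.002,0,-0.001],[0,0,0.008,0,0,0],[0,0,0.005,0,0,0],[0,0,0.002,0,0,0],[0,0,0,0,0,0],[0,0,0,0,0,0]]
  ]
}}

```text
clock: 3.85
eef_pos: [0.5384, 0.1758, -0.0143]
eef_rot: [-3.142, 0.0, 2.935]
ft_force: [-0.8, 0.4, -0.3]
width: 0.0871
```

```bash
python3 fing.py side5
```

```text
t 3.9 pos [ 0.5385  0.1758 -0.0141] rot [3.1414 0.0004 2.9347] F [ 0.4122 -0.4316  0.6801] w 0.0868 q [-0.6344  0.3609  0.3164  1.8915 -0.1395  0.91    1.1127]
rotvec tool [ 0.0002  0.0004 -0.0003] shift before turn [0.0006 0.     0.0029] after turn [0.0006 0.     0.0029]
pred tip outer/inner with +42 [array([312.306 , 257.6557]), array([311.7474, 254.8053])]
236 .........+########################++#+.................
237 .........+#++#####################++#+.................
238 .........+###########################+.................
239 ..........###########################+.................
240 ..........#################++++++++++++++++............
241 ..........+#+#############+............+++++...........
242 ..........++++++++########.............+++++...........
243 ..................+######+.............+++++...........
244 ..................+######+............++++++...........
245 ..................+######+............++++++...........
246 ..................+######+............++++++...........
247 ..................+#######+...........++++++...........
248 ..................+#######+...........++++++...........
249 ..................+#######+...........+++++............
250 ..................+#######+............................
251 ..................+#######+...........................+
252 ..................+#######+.......................+++++
253 ..................+#######+....................++++####
254 .................++#######+....................+#######
255 .................++#######++....................+######
256 .................++#######++.....................+#####
257 .................++######+++......................+####
258 ..................+++++++++........................+###
259 ...................+................................+##
260 .....................................................+#
261 ......................................................+
```

Emit:
{"method": "apply_moves", "body": {
  "deltas": [
    [[0,0,0,0,0,0],[0,0,0,0,0,0],[0,0,0,0,0,0],[0,0,0,0,0,0],[0,0,0,0,0,0],[0,0,0,0,0,0],[0,0,0,0,0,0],[0,0,0,0,0,0],[0,0,0,0,0,0],[0,0,0,0,0,0]]
  ],
  "gripper": 1,
  "grip_force": 18
}}

```text
clock: 4.73
eef_pos: [0.5383, 0.1757, -0.0141]
eef_rot: [-3.142, 0.0, 2.935]
ft_force: [-0.2, -0.2, 0.2]
width: 0.048
```

Emit:
{"method": "apply_moves", "body": {
  "deltas": [
    [[0,0,-0.006,0,0,0],[0,0,-0.012,0,0,0],[0,0,-0.02,0,0,0],[0,0,-0.02,0,0,0],[0,0,-0.02,0,0,0],[0,0,-0.02,0,0,0],[0,0,-0.02,0,0,0],[0,0,-0.02,0,0,0],[0,0,-0.015,0,0,0],[0,0,-0.01,0,0,0],[0,0,0,0,0,0],[0,0,0,0,0,0]]
  ]
}}

```text
clock: 5.73
eef_pos: [0.5385, 0.176, 0.1494]
eef_rot: [3.141, 0.001, 2.935]
ft_force: [0.2, 0.2, -1.5]
width: 0.0476
```

Emit:
{"method": "apply_moves", "body": {
  "deltas": [
    [[0,0,0,0,-0.035,0],[0,0,0,0,-0.075,0],[0,0,0,0,-0.075,0],[0,0,0,0,-0.075,0],[0,0,0,0,-0.075,0],[0,0,0,0,-0.075,0],[0,0,0,0,-0.075,0],[0,0,0,0,-0.075,0],[0,0,0,0,-0.075,0],[0,0,0,0,-0.075,0],[0,0,0,0,-0.075,0],[0,0,0,0,0,0],[0,0,0,0,0,0]]
  ]
}}

```text
clock: 6.82
eef_pos: [0.5368, 0.1752, 0.1467]
eef_rot: [-3.136, 0.781, 2.94]
ft_force: [0.4, -0.5, -0.6]
width: 0.0479
```

```bash
python3 - <<'E'
from go import *
go(.54,.176,.16,2.935,-.785)
f=grab('side','side6')
cv2.imwrite('pics/m6.png',cv2.resize(f['img'][90:270,240:400],None,fx=3,fy=3,interpolation=2))
E
```

```text
t 6.8167 pos [0.5368 0.1752 0.1467] rot [-3.136   0.7812  2.9404] F [ 0.401  -0.4502 -0.579 ] w 0.0479 q [-0.8177 -0.148   0.0317  2.3204  1.0185  0.7725 -0.1117]
rotvec tool [-0.0018 -0.0038  0.0039] shift before turn [-0.0115  0.0014 -0.0074] after turn [-0.0115  0.0014 -0.0074]
```

View pics/m6.png

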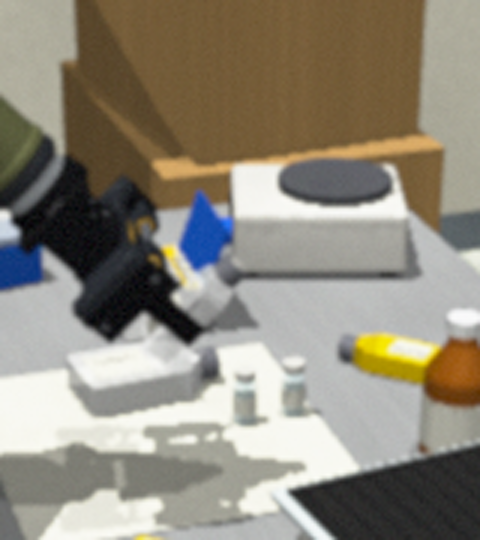

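The crop shows the flask held with its cap up at about 45°, the cap at crop (230,265), clear of the big flask and the vials. Now I'll hold it for 2.3 s and bring it back level.

Emit:
{"method": "apply_moves", "body": {
  "deltas": [
    [[0,0,0,0,0,0],[0,0,0,0,0,0],[0,0,0,0,0,0],[0,0,0,0,0,0],[0,0,0,0,0,0],[0,0,0,0,0,0],[0,0,0,0,0,0],[0,0,0,0,0,0],[0,0,0,0,0,0],[0,0,0,0,0,0],[0,0,0,0,0,0],[0,0,0,0,0,0],[0,0,0,0,0,0],[0,0,0,0,0,0]]
  ]
}}

```text
clock: 8.03
eef_pos: [0.5383, 0.1758, 0.1488]
eef_rot: [3.142, 0.785, 2.935]
ft_force: [-0.1, -0.2, -0.0]
width: 0.0481
```

Emit:
{"method": "apply_moves", "body": {
  "deltas": [
    [[0,0,0,0,0,0],[0,0,0,0,0,0],[0,0,0,0,0,0],[0,0,0,0,0,0],[0,0,0,0,0,0],[0,0,0,0,0,0],[0,0,0,0,0,0],[0,0,0,0,0,0],[0,0,0,0,0,0],[0,0,0,0,0,0],[0,0,0,0,0,0],[0,0,0,0,0,0],[0,0,0,0,0,0],[0,0,0,0,0,0]]
  ]
}}

```text
clock: 9.2
eef_pos: [0.5383, 0.1759, 0.1488]
eef_rot: [3.142, 0.785, 2.935]
ft_force: [0.9, -0.3, -0.1]
width: 0.0481
```

Emit:
{"method": "apply_moves", "body": {
  "deltas": [
    [[0,0,0,0,0.035,0],[0,0,0,0,0.075,0],[0,0,0,0,0.075,0],[0,0,0,0,0.075,0],[0,0,0,0,0.075,0],[0,0,0,0,0.075,0],[0,0,0,0,0.075,0],[0,0,0,0,0.075,0],[0,0,0,0,0.075,0],[0,0,0,0,0.075,0],[0,0,0,0,0.071,0],[0,0,0,0,0,0],[0,0,0,0,0,0]]
  ]
}}

```text
clock: 10.28
eef_pos: [0.539, 0.1749, 0.1481]
eef_rot: [-3.14, 0.005, 2.933]
ft_force: [-0.6, 0.3, 0.2]
width: 0.048
```

```bash
python3 - <<'E'
from go import *
go(.642,-.078,.17,3.276)
E
```

```text
t 10.2833 pos [0.539  0.1749 0.1481] rot [-3.1398  0.0049  2.933 ] F [-0.6169  0.3228  0.1791] w 0.048 q [-0.6928  0.1781  0.3689  1.7527 -0.0638  1.2199  1.0547]
rotvec tool [-0.0026  0.0046 -0.343 ] shift before turn [-0.1533 -0.2261 -0.0207] after turn [-0.0682 -0.2644 -0.0219]
```

Emit:
{"method": "apply_moves", "body": {
  "deltas": [
    [[0,0,0,-0.003,0.005,-0.063],[0,0,0,0,0,-0.07],[0,0,0,0,0,-0.07],[0,0,0,0,0,-0.07],[0,0,0,0,0,-0.07],[-0.003,-0.012,0,0,0,0],[-0.004,-0.02,0,0,0,0],[-0.0045,-0.02,0,0,0,0],[-0.0045,-0.02,0,0,0,0],[-0.0045,-0.02,0,0,0,0],[-0.0045,-0.02,0,0,0,0],[-0.0045,-0.02,0,0,0,0],[-0.0045,-0.02,0,0,0,0],[-0.0045,-0.02,0,0,0,0],[-0.0045,-0.02,0,0,0,0],[-0.0045,-0.02,0,0,0,0],[-0.0045,-0.02,0.005,0,0,0],[-0.0045,-0.02,0.01,0,0,0],[-0.0045,-0.017,0.01,0,0,0],[0,0,0,0,0,0]]
  ]
}}

```text
clock: 11.95
eef_pos: [0.6337, -0.088, 0.1211]
eef_rot: [-3.141, -0.003, -3.013]
ft_force: [-1.3, -0.6, -0.6]
width: 0.0478
```

Emit:
{"method": "apply_moves", "body": {
  "deltas": [
    [[0,0,0.006,0,0,0],[0,0,0,0,0,0],[0,0,0,0,0,0]]
  ]
}}

```text
clock: 12.2
eef_pos: [0.6349, -0.0806, 0.1169]
eef_rot: [3.138, -0.0, -3.004]
ft_force: [-0.8, -0.2, -0.2]
width: 0.0478
```

```bash
python3 - <<'E'
from go import *
go(.634,-.084,.088,3.276)
f=grab('side','side7');g=grab('top','top7')
s=state();R=Ro.from_euler('xyz',s['eef_rot']).as_matrix();p=s['eef_pos']+[0,0,.042]
for q in([-.0095,-.024,.025],[.036,-.024,.025],[-.036,-.024,.025],[-.036,-.024,-.002],[0,-.039,.019],[-.068,0,.0115]): print(q,p+R@np.array(q),(proj(f,p+R@np.array(q))-[300,200])*4)
a=cv2.resize(f['img'][200:320,300:480],None,fx=4,fy=4,interpolation=2)
a[::40,:8]=(0,0,255); a[:8,::40]=(0,0,255)
cv2.imwrite('pics/m7.png',a)
E
```

```text
t 12.2 pos [ 0.6349 -0.0806  0.1169] rot [ 3.1376 -0.0001 -3.004 ] F [-0.8104 -0.2343 -0.2419] w 0.0478 q [-0.2978  0.3768  0.4861  1.6019 -0.1889  1.2104  1.9348]
rotvec tool [ 0.004  -0.0001  0.0032] shift before turn [ 0.0014 -0.0033  0.0289] after turn [ 0.0013 -0.0032  0.0289]
[-0.0095, -0.024, 0.025] [ 0.6481 -0.1032  0.1344] [[368.8015 197.3874]]
[0.036, -0.024, 0.025] [ 0.603  -0.1095  0.1344] [[300.367  214.7939]]
[-0.036, -0.024, 0.025] [ 0.6743 -0.0996  0.1344] [[407.8073 187.4662]]
[-0.036, -0.024, -0.002] [ 0.6743 -0.0997  0.1614] [[411.3941 146.4176]]
[0, -0.039, 0.019] [ 0.6407 -0.1194  0.1404] [[369.5341 203.8438]]
[-0.068, 0, 0.0115] [ 0.7027 -0.0715  0.1481] [[432.905  137.4961]]
```

View pics/m7.png

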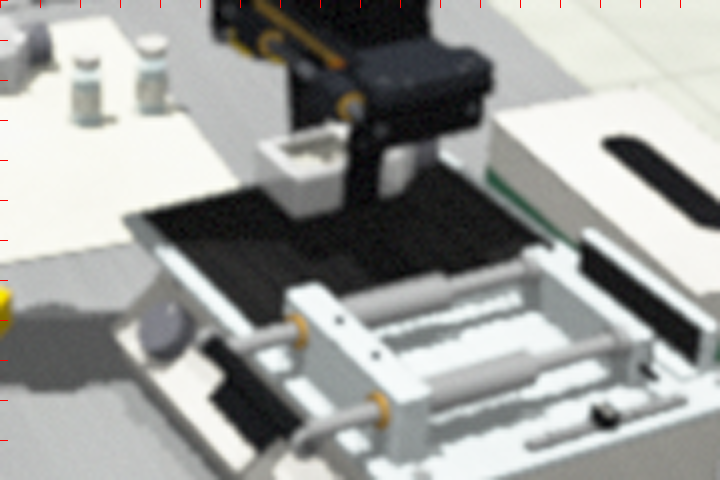

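Flask's lower near corner is seen at crop (300,218), against (300,215) predicted with the 42 mm offset, and it is level above the mat. Lowering.

Emit:
{"method": "apply_moves", "body": {
  "deltas": [
    [[0.001,-0.003,0.006,0.004,0,0.003],[0,0,0.008,0,0,0],[0,0,0.006,0,0,0],[0,0,0.003,0,0,0],[0,0,0.001,0,0,0],[0,0,0,0,0,0],[0,0,0,0,0,0],[0,0,0,0,0,0]]
  ]
}}

```text
clock: 12.97
eef_pos: [0.635, -0.0855, 0.0933]
eef_rot: [-3.141, 0.001, -3.008]
ft_force: [1.0, -0.1, -0.2]
width: 0.048
```

Emit:
{"method": "apply_moves", "body": {
  "deltas": [
    [[0,0,0.001,0,0,0],[0,0,0.001,0,0,0],[0,0,0.001,0,0,0],[0,0,0,0,0,0],[0,0,0,0,0,0]]
  ]
}}

```text
clock: 13.38
eef_pos: [0.6346, -0.0854, 0.0899]
eef_rot: [-3.141, -0.0, -3.008]
ft_force: [0.9, 0.1, -0.8]
width: 0.048
```

Emit:
{"method": "apply_moves", "body": {
  "deltas": [
    [[0,0,0.001,0,0,0],[0,0,0,0,0,0],[0,0,0,0,0,0]]
  ]
}}

```text
clock: 13.63
eef_pos: [0.6347, -0.0854, 0.089]
eef_rot: [-3.141, 0.0, -3.008]
ft_force: [0.4, -0.6, -1.4]
width: 0.0477
```

Emit:
{"method": "apply_moves", "body": {
  "deltas": [
    [[0,0,0.0007,0,0,0],[0,0,0.0007,0,0,0],[0,0,0.0006,0,0,0],[0,0,0,0,0,0]]
  ]
}}

```text
clock: 13.97
eef_pos: [0.6346, -0.0854, 0.0868]
eef_rot: [-3.141, -0.0, -3.008]
ft_force: [0.0, 0.4, 0.2]
width: 0.0479
```

Emit:
{"method": "apply_moves", "body": {
  "deltas": [
    [[0,0,0.0005,0,0,0],[0,0,0.0005,0,0,0],[0,0,0,0,0,0]]
  ]
}}

```text
clock: 14.22
eef_pos: [0.6347, -0.0854, 0.0859]
eef_rot: [-3.141, -0.0, -3.008]
ft_force: [-0.1, -0.4, -0.7]
width: 0.0481
```

Emit:
{"method": "apply_moves", "body": {
  "deltas": [
    [[0,0,0.0005,0,0,0],[0,0,0.0005,0,0,0],[0,0,0,0,0,0]]
  ]
}}

```text
clock: 14.47
eef_pos: [0.6348, -0.0855, 0.0859]
eef_rot: [-3.141, 0.0, -3.008]
ft_force: [-2.3, -0.1, 4.7]
width: 0.0481
```

Emit:
{"method": "apply_moves", "body": {
  "deltas": [
    [[0,0,0,0,0,0],[0,0,0,0,0,0],[0,0,0,0,0,0],[0,0,0,0,0,0],[0,0,0,0,0,0],[0,0,0,0,0,0]]
  ],
  "gripper": 0.2
}}

```text
clock: 14.97
eef_pos: [0.6346, -0.0854, 0.0848]
eef_rot: [-3.141, -0.0, -3.008]
ft_force: [-0.3, 0.2, 0.5]
width: 0.0685
```

Emit:
{"method": "apply_moves", "body": {
  "deltas": [
    [[0,0,-0.003,0,0,0],[0,0,-0.01,0,0,0],[0,0,-0.02,0,0,0],[0,0,-0.03,0,0,0],[0,0,-0.03,0,0,0],[0,0,-0.02,0,0,0],[0,0,0,0,0,0],[0,0,0,0,0,0]]
  ]
}}

```text
clock: 15.63
eef_pos: [0.6357, -0.0856, 0.2004]
eef_rot: [-3.14, 0.004, -3.008]
ft_force: [0.0, 0.2, -0.3]
width: 0.0695
```

```bash
python3 - <<'E'
from go import *
go(.52,-.25,.18,3.276-1.5708)
E
```

```text
t 15.6333 pos [ 0.6357 -0.0856  0.2004] rot [-3.1402  0.004  -3.0085] F [ 0.0067  0.2471 -0.2679] w 0.0695 q [-0.3068  0.3205  0.5049  1.5007 -0.1564  1.3564  1.9131]
rotvec tool [0.002  0.0042 1.5695] shift before turn [ 0.1366 -0.1476  0.02  ] after turn [-0.1474 -0.1367  0.0204]
```

```bash
python3 - <<'E'
from go import *
t=load('top0');s=load('side0');s8=grab('side','side8')
a=cv2.resize(t['img'][135:180,420:455],None,fx=10,fy=10,interpolation=cv2.INTER_LANCZOS4)
b=cv2.resize(s['img'][282:318,430:474],None,fx=10,fy=10,interpolation=cv2.INTER_LANCZOS4)
c=cv2.resize(s8['img'][220:340,325:490],None,fx=2.6,fy=2.6,interpolation=2)[:235]
def tick(x,n):
    x[::n,:8]=(0,0,255); x[:8,::n]=(0,0,255); return x
m=np.zeros((600,800,3),np.uint8);m[:450,:350]=tick(a,50);m[:360,358:798]=tick(b,50);h=c.shape;m[365:365+h[0],365:365+h[1]]=c[:, :435]
cv2.imwrite('pics/m8.png',m)
E
```

```text
(no output)
```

View pics/m8.png

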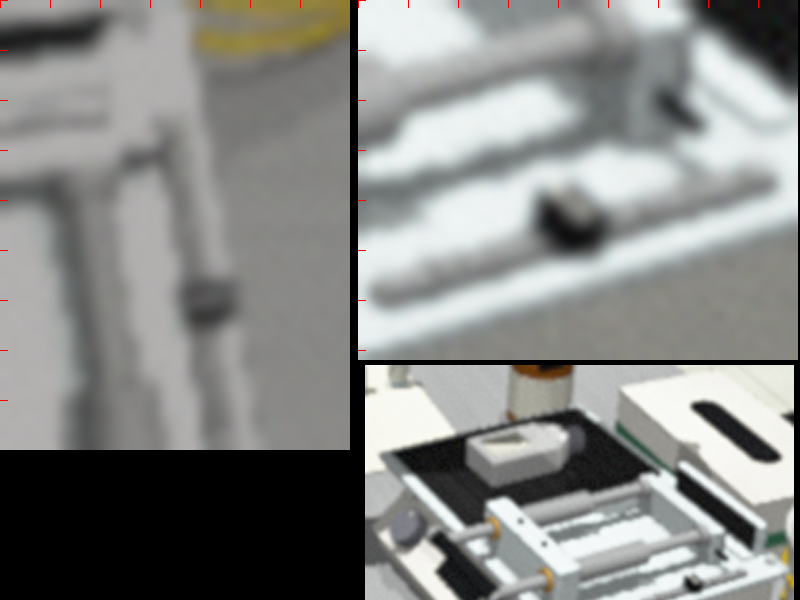

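```bash
python3 - <<'E'
from go import *
T=load('top0');S=load('side0'); p=[.6575,-.161,.1335]
def loc(q): d=q[:2]-np.array(p[:2]);c,s=np.cos(p[2]),np.sin(p[2]);return np.array([c*d[0]+s*d[1],-s*d[0]+c*d[1],q[2]])
P=tri(T,(436,149.8),S,(463.8,294.4));I=tri(T,(440.7,164.6),S,(451,302.3))
print('pointer',loc(P[0]),P[1],'index',loc(I[0]),I[1])
for n,a,b in(('top',(T,436,149.8),(T,440.7,164.6)),('side',(S,463.8,294.4),(S,451,302.3))):
  for z in(.111,.114): print(n,z,loc(atz(*a,.114)),loc(atz(*b,z)))
go(.520,-.251,.16,3.276-1.5708)
E
```

```text
pointer [ 0.0562 -0.1354  0.1135] 0.004848296200762076 index [ 0.0165 -0.143   0.1099] 0.0023133722986103007
top 0.111 [ 0.0583 -0.1366  0.114 ] [ 0.0173 -0.1434  0.111 ]
top 0.114 [ 0.0583 -0.1366  0.114 ] [ 0.0164 -0.1426  0.114 ]
side 0.111 [ 0.0527 -0.1359  0.114 ] [ 0.0141 -0.1442  0.111 ]
side 0.114 [ 0.0527 -0.1359  0.114 ] [ 0.0111 -0.1475  0.114 ]
t 15.6833 pos [ 0.6348 -0.0853  0.1986] rot [-3.1407  0.001  -3.0084] F [ 0.1698  0.444  -0.1859] w 0.0696 q [-0.3068  0.3217  0.5045  1.5028 -0.1565  1.3562  1.9132]
rotvec tool [0.0001 0.0014 1.5696] shift before turn [ 0.1358 -0.1489  0.0386] after turn [-0.1488 -0.1359  0.0386]
```

Emit:
{"method": "apply_moves", "body": {
  "deltas": [
    [[0,0,0,0,0.001,0.0696],[0,0,0,0,0,0.12],[0,0,0,0,0,0.12],[0,0,0,0,0,0.12],[0,0,0,0,0,0.12],[0,0,0,0,0,0.12],[0,0,0,0,0,0.12],[0,0,0,0,0,0.12],[0,0,0,0,0,0.12],[0,0,0,0,0,0.12],[0,0,0,0,0,0.12],[0,0,0,0,0,0.12],[0,0,0,0,0,0.12],[0,0,0,0,0,0.06],[0,0,0,0,0,0]]
  ],
  "gripper": 0.52
}}

```text
clock: 16.93
eef_pos: [0.6337, -0.085, 0.1963]
eef_rot: [-3.138, 0.001, 1.704]
ft_force: [-0.3, 0.6, 0.1]
width: 0.0418
```

Emit:
{"method": "apply_moves", "body": {
  "deltas": [
    [[-0.012,-0.012,0,0,0,0],[-0.02,-0.018,0,0,0,0],[-0.02,-0.018,0,0,0,0],[-0.02,-0.018,0,0,0,0],[-0.02,-0.018,0,0,0,0],[-0.02,-0.018,0,0,0,0],[-0.02,-0.018,0,0,0,0],[-0.017,-0.016,0,0,0,0],[0,0,0,0,0,0],[0,0,0,0,0,0],[0,0,0,0,0,0]]
  ]
}}

```text
clock: 17.85
eef_pos: [0.5193, -0.251, 0.1979]
eef_rot: [-3.141, -0.0, 1.706]
ft_force: [-0.0, -0.4, 0.1]
width: 0.0419
```

```bash
python3 - <<'E'
from go import *
go(.520,-.251,.13,3.276-1.5708)
E
```

```text
t 17.85 pos [ 0.5193 -0.251   0.1979] rot [-3.1405 -0.0002  1.7059] F [-0.0486 -0.3921  0.0663] w 0.0419 q [-0.3334  0.2158  0.8529  1.672  -0.1663  1.3306  0.683 ]
rotvec tool [-0.0011 -0.0002  0.0007] shift before turn [-0.0001  0.0007  0.0679] after turn [-0.0001  0.0007  0.0679]
```

Emit:
{"method": "apply_moves", "body": {
  "deltas": [
    [[0,0.001,0.015,0,0,0],[0,0,0.025,0,0,0],[0,0,0.02,0,0,0],[0,0,0.015,0,0,0],[0,0,0.006,0,0,0],[0,0,0,0,0,0],[0,0,0,0,0,0]]
  ]
}}

```text
clock: 18.43
eef_pos: [0.5212, -0.2507, 0.1175]
eef_rot: [-3.14, 0.001, 1.707]
ft_force: [0.1, 0.8, 1.3]
width: 0.0422
```

```bash
python3 - <<'E'
from go import *
go(.520,-.251,.085,3.276-1.5708)
f=grab('side','side9');g=grab('top','top9')
s=state();R=Ro.from_euler('xyz',s['eef_rot']).as_matrix();p=s['eef_pos']+[0,0,.042]
for q in([0,.021,.019],[0,.036,.019],[0,-.021,.019],[0,-.036,.019]): print(q,p+R@np.array(q),(proj(f,p+R@np.array(q))-[325,240])*6)
a=cv2.resize(f['img'][240:340,325:425],None,fx=6,fy=6,interpolation=2)
a[::60,:8]=(0,0,255); a[:8,::60]=(0,0,255)
b=cv2.resize(g['img'][190:250,395:460],None,fx=3,fy=3,interpolation=2)
m=np.zeros((600,800,3),np.uint8);m[:,:600]=a;m[:180,605:800]=b
cv2.imwrite('pics/m9.png',m)
E
```

```text
t 18.4333 pos [ 0.5212 -0.2507  0.1175] rot [-3.1405  0.0011  1.7067] F [0.0949 0.8444 1.277 ] w 0.0422 q [-0.3032  0.2933  0.8308  1.7682 -0.2311  1.1823  0.7307]
rotvec tool [-0.0011  0.0011  0.0015] shift before turn [-0.0001 -0.0012  0.0325] after turn [-0.0002 -0.0013  0.0325]
[0, 0.021, 0.019] [ 0.5426 -0.2485  0.1414] [[297.7062 289.9825]]
[0, 0.036, 0.019] [ 0.5574 -0.2464  0.1414] [[335.8842 279.3028]]
[0, -0.021, 0.019] [ 0.5009 -0.2541  0.1414] [[188.7264 320.4676]]
[0, -0.036, 0.019] [ 0.4861 -0.2561  0.1414] [[149.0433 331.5682]]
```

View pics/m9.png

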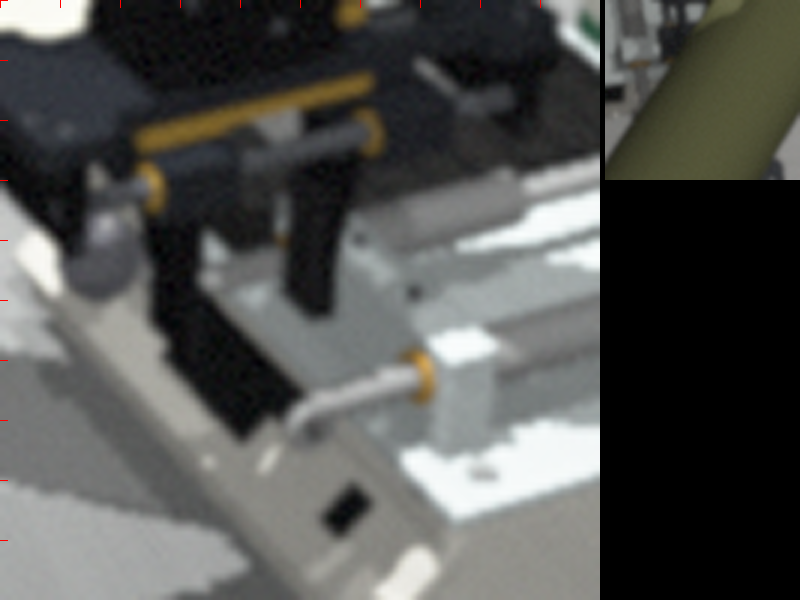

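```bash
python3 - <<'E'
from go import *
f=load('side9');p=np.array([.6575,-.161]);c,s=np.cos(.1335),np.sin(.1335)
def w(x,y,z): return np.array([p[0]+c*x-s*y,p[1]+s*x+c*y,z])
for x in(-.141,-.148,-.155):
  for y in(-.071-.052,-.071-.04,-.071,-.071+.052): print(x,round(y,3),[(proj(f,w(x,y,z))[0]-[325,240])*6 for z in(.119,.126,.133)])
print('block front',[(proj(f,w(-.1,y,.142))[0]-[325,240])*6 for y in(-.01,-.13)])
d=load('side0')['img'].sum(-1)
for r in range(280,318): print(r,''.join('#' if d[r,c]<150 else('+' if d[r,c]<330 else '.') for c in range(340,400)))
E
```

```text
-0.141 -0.123 [array([334.0664, 438.0932]), array([335.2836, 420.6013]), array([336.5081, 403.0038])]
-0.141 -0.111 [array([315.1651, 418.5502]), array([316.3157, 401.1443]), array([317.4733, 383.634 ])]
-0.141 -0.071 [array([254.3475, 355.6676]), array([255.2904, 338.5449]), array([256.2389, 321.3223])]
-0.141 -0.019 [array([179.9766, 278.7717]), array([180.6788, 262.0088]), array([181.3849, 245.1514])]
-0.148 -0.123 [array([315.623 , 443.6005]), array([316.7874, 426.0826]), array([317.9589, 408.4586])]
-0.148 -0.111 [array([296.8282, 423.9649]), array([297.9267, 406.5331]), array([299.0319, 388.9966])]
-0.148 -0.071 [array([236.3586, 360.7899]), array([237.2513, 343.6418]), array([238.1493, 326.3934])]
-0.148 -0.019 [array([162.4238, 283.5474]), array([163.0782, 266.7598]), array([163.7362, 249.8774])]
-0.155 -0.123 [array([297.0897, 449.1346]), array([298.2008, 431.5906]), array([299.3187, 413.9401])]
-0.155 -0.111 [array([278.4027, 429.4058]), array([279.4486, 411.9481]), array([280.5007, 394.3852])]
-0.155 -0.071 [array([218.2851, 365.9362]), array([219.1271, 348.7627]), array([
[... 1964 characters left out ...]
.........+#############++...................++....
308 .....++++...........+############+........+...........++....
309 ......++++...........+#######++++....++++++...........++....
310 ......+++++...........+#####+++++...++++++............+.....
311 .......++++............+###++......++++++.............+.....
312 ........++++............++++......+++++++.............+.....
313 .........++++...........++.........++++++...................
314 ..........++++..............................................
315 ...........++++.............................................
316 ...........+++++............................................
317 ............+++++...........................................
```

The rear finger tip at crop (315,310) stands between the bar (its predicted centre at (237,343)) and the block front. The front finger, at (170,320), is ahead of the bar. Descending over it.

Emit:
{"method": "apply_moves", "body": {
  "deltas": [
    [[0,-0.001,0.005,0,0,0.001],[0,0,0.008,0,0,0],[0,0,0.007,0,0,0],[0,0,0,0,0,0],[0,0,0,0,0,0]]
  ]
}}

```text
clock: 18.95
eef_pos: [0.5192, -0.2511, 0.0965]
eef_rot: [-3.139, 0.0, 1.704]
ft_force: [0.5, 0.0, 0.5]
width: 0.0421
```

Emit:
{"method": "apply_moves", "body": {
  "deltas": [
    [[0,0,0.006,0,0,0],[0,0,0.004,0,0,0],[0,0,0.002,0,0,0],[0,0,0,0,0,0],[0,0,0,0,0,0]]
  ]
}}

```text
clock: 19.37
eef_pos: [0.5197, -0.2513, 0.0851]
eef_rot: [-3.14, 0.001, 1.704]
ft_force: [-0.4, -0.6, 0.4]
width: 0.042
```

Emit:
{"method": "apply_moves", "body": {
  "deltas": [
    [[0,0,0,0,0,0],[0,0,0,0,0,0],[0,0,0,0,0,0],[0,0,0,0,0,0],[0,0,0,0,0,0],[0,0,0,0,0,0],[0,0,0,0,0,0]]
  ],
  "gripper": 1,
  "grip_force": 12
}}

```text
clock: 19.95
eef_pos: [0.5196, -0.2513, 0.0853]
eef_rot: [-3.14, 0.001, 1.704]
ft_force: [-0.6, -0.6, 1.7]
width: 0.0132
```

```bash
python3 - <<'E'
from go import *
go(.520,-.251,.085,3.276-1.5708)
E
```

```text
t 19.95 pos [ 0.5196 -0.2513  0.0853] rot [-3.1404  0.0007  1.7041] F [-0.6389 -0.5921  1.6942] w 0.0132 q [-0.2858  0.3279  0.818   1.8033 -0.2622  1.124   0.7537]
rotvec tool [-0.0012  0.0007 -0.0011] shift before turn [0.0003 0.0005 0.0003] after turn [0.0003 0.0005 0.0003]
```

Emit:
{"method": "apply_moves", "body": {
  "deltas": [
    [[0,0,0,0,0,0],[0,0,0,0,0,0],[0,-0.0005,0,0,0,0],[0,-0.0015,0,0,0,0],[0,-0.002,0,0,0,0],[0,-0.002,0,0,0,0],[0,-0.002,0,0,0,0],[0,-0.002,0,0,0,0],[0,-0.002,0,0,0,0],[0,-0.002,0,0,0,0],[0,-0.002,0,0,0,0],[0,-0.002,0,0,0,0],[0,-0.002,0,0,0,0],[0,-0.002,0,0,0,0],[0,-0.002,0,0,0,0],[0,-0.002,0,0,0,0],[0,-0.001,0,0,0,0],[0,-0.0005,0,0,0,0],[0,0,0,0,0,0],[0,0,0,0,0,0]]
  ],
  "grip_force": 40
}}

```text
clock: 21.62
eef_pos: [0.4957, -0.2545, 0.0854]
eef_rot: [3.137, 0.003, 1.705]
ft_force: [8.8, -0.7, -6.7]
width: 0.0125
```

```bash
cat > ptr.py <<'E'
import sys
from go import *
go(.520,-.251,.085,3.276-1.5708)
f=grab('side',sys.argv[1]);g=grab('top',sys.argv[1]+'t')
s=state(); d=(s['eef_pos']-[.5196,-.2513,.0853])[:2]@[.991,.133]; print('drawn',d)
b=f['img'].sum(-1)
for r in range(286,312): print(r,' '.join('%2d'%(v//10) for v in b[r,438:472]))
E
python3 ptr.py side10
```

```text
t 21.6167 pos [ 0.4957 -0.2545  0.0854] rot [3.137  0.0031 1.7055] F [ 8.8455 -0.6555 -6.6901] w 0.0125 q [-0.2992  0.2733  0.8354  1.8579 -0.2265  1.1027  0.7545]
rotvec tool [0.0046 0.0031 0.0003] shift before turn [0.0002 0.0246 0.0005] after turn [0.0002 0.0246 0.0004]
drawn -0.024141591562133646
286 47 48 51 50 49 47 49 55 58 64 70 73 73 73 70 67 70 73 73 71 69 67 68 72 74 74 73 67 50 32 18  9  7  7
287 53 54 57 58 56 53 47 50 53 55 62 66 67 65 58 51 64 72 74 73 73 69 64 66 71 74 75 73 67 51 36 25 14  7
288 58 58 58 57 55 51 44 44 48 46 47 48 49 49 43 42 62 72 74 74 73 72 69 64 65 69 73 74 73 68 59 46 30 15
289 56 55 52 50 47 44 39 38 39 39 40 43 43 43 41 43 66 73 74 73 74 73 72 70 66 65 69 73 74 74 72 67 50 31
290 48 46 43 40 38 34 32 33 33 34 39 43 44 44 42 45 66 73 74 74 73 73 73 73 71 68 66 67 72 74 75 73 68 51
291 40 37 35 34 32 30 30 30 31 33 41 44 44 43 43 45 66 73 74 74 73 73 74 73 73 72 68 64 65 71 73 74 73 69
292 48 43 38 37 35 32 32 31 32 34 42 45 44 42 41 47 67 73 73 73 73 73 73 73 73 73 72 68 64 65 69 73 74 74
293 68 62 52 46 40 36 34 34 34 37 42 44 39 34 34 50 69 7
[... 1257 characters left out ...]
6  6  6  9 24 37 44 50 59 65 68 71 73 73 72 70 68 65 60 54 49 47
306 73 71 71 69 66 61 57 55 51 44 34 21 12  8 10 19 36 55 65 68 71 72 73 72 70 69 64 58 53 50 47 43 43 43
307 67 63 60 58 54 50 49 46 44 42 40 37 34 33 36 43 57 70 73 72 72 70 68 64 58 53 50 47 44 43 43 43 42 43
308 54 51 48 47 45 41 41 42 48 53 60 64 64 64 64 65 69 70 69 67 63 57 51 49 47 43 43 43 42 44 44 44 44 44
309 44 44 42 42 42 44 50 60 67 70 72 73 73 72 70 67 65 61 55 51 48 45 43 43 43 43 43 44 43 44 44 43 43 44
310 40 43 48 54 60 64 68 72 73 73 73 71 69 66 60 55 51 48 45 42 43 42 42 43 43 44 44 44 44 44 43 43 43 43
311 53 61 68 70 71 72 72 72 71 68 66 60 54 50 48 45 43 44 43 42 43 44 43 44 43 43 43 44 43 44 44 43 43 44
```

```bash
python3 - <<'E'
from go import *
for n in('top0','side10t'):
    b=load(n)['img'].sum(-1); print(n)
    for r in range(145,171): print(r,' '.join('%2d'%(v//10) for v in b[r,427:449]))
b=load('side0')['img'].sum(-1); print('side0')
for r in range(289,299): print(r,' '.join('%2d'%(v//10) for v in b[r,456:470]))
f=load('side0');g=load('top0');p=np.array([.6575,-.161]);c,s=np.cos(.1335),np.sin(.1335)
def w(x,y,z): return np.array([p[0]+c*x-s*y,p[1]+s*x+c*y,z])
for x,y,z in((.057,-.136,.114),(.033,-.136,.114),(.017,-.136,.114),(.017,-.15,.114),(.017,-.143,.111)): print(x,y,z,proj(f,w(x,y,z))[0],proj(g,w(x,y,z))[0])
E
```

```text
top0
145 49 49 49 48 50 52 52 52 52 52 51 51 48 39 35 36 35 36 36 35 35 36
146 44 44 44 44 50 52 52 52 48 47 47 48 48 40 36 35 36 36 35 36 36 35
147 42 42 42 45 50 52 52 50 44 41 42 45 47 42 37 35 35 35 35 36 35 36
148 50 49 50 51 52 51 51 49 44 37 38 43 48 45 38 36 35 35 36 37 37 38
149 52 52 52 52 50 46 44 44 39 32 35 42 48 47 40 36 36 37 37 39 40 40
150 51 51 50 50 46 37 31 31 29 29 36 41 47 48 40 37 38 39 39 40 40 40
151 46 46 46 44 40 32 28 32 34 30 35 40 46 48 40 38 39 39 40 40 39 40
152 38 41 41 39 36 37 39 43 44 35 35 40 46 48 41 38 39 39 39 39 39 39
153 35 38 37 35 37 45 48 49 49 40 36 38 44 48 44 40 40 40 40 40 40 40
154 31 35 36 35 39 48 51 52 50 45 36 36 43 48 46 42 40 40 40 40 40 40
155 29 36 38 38 43 50 52 52 52 49 38 36 42 48 48 43 40 40 41 40 40 40
156 29 36 39 40 45 51 52 53 52 49 39 36 42 47 49 44 41 41 41 41 41 41
157 29 35 39 40 43 50 52 52 52 49 40 37 41 46 49 44 40 40 40 40 40 40
158 28 34 39 39 42 49 52 53 52 50 40 36 39 45 48 43 40 40 40 40 40 40
159 28 33 38 40 42 49 52 52 52 50 42 36 37 44 48 44 41 40 40 40 40 40
160 27 32 37 40 41 49 52 52 52 51 46 37 36 43
[... 2612 characters left out ...]
37 40 37 33 33 37 51 59 64 69 72 72 71
291 33 40 41 32 22 24 38 57 63 59 62 68 71 72
292 33 41 40 32 19 15 31 51 64 63 59 60 66 70
293 34 39 41 35 28 19 18 34 53 65 67 62 60 64
294 33 39 41 39 35 31 27 27 43 63 70 69 64 60
295 35 39 40 38 37 40 47 47 55 67 70 71 69 66
296 45 43 43 41 42 48 59 63 68 70 71 71 70 70
297 61 60 60 57 54 52 56 62 67 71 71 70 68 68
298 70 70 70 69 66 59 51 51 58 66 67 64 59 59
0.057 -0.136 0.114 [465.4741 293.9284] [435.8575 150.2817]
0.033 -0.136 0.114 [456.1633 296.7579] [437.2564 158.904 ]
0.017 -0.136 0.114 [449.874  298.6691] [438.1934 164.6792]
0.017 -0.15 0.114 [454.0885 302.2259] [443.4345 164.0736]
0.017 -0.143 0.111 [451.8006 301.6475] [440.5835 164.7169]
```

Emit:
{"method": "apply_moves", "body": {
  "deltas": [
    [[0,-0.0005,0,0,0,0],[0,-0.0015,0,0,0,0],[0,-0.002,0,0,0,0],[0,-0.002,0,0,0,0],[0,-0.002,0,0,0,0],[0,-0.002,0,0,0,0],[0,-0.0015,0,0,0,0],[0,-0.001,0,0,0,0],[0,-0.0005,0,0,0,0],[0,0,0,0,0,0],[0,0,0,0,0,0],[0,0,0,0,0,0]]
  ]
}}

```text
clock: 22.72
eef_pos: [0.4834, -0.2562, 0.0854]
eef_rot: [3.136, 0.004, 1.706]
ft_force: [9.7, -1.0, -9.0]
width: 0.012
```

```bash
cat >> ptr.py <<'E'
b=g['img'].sum(-1)
for r in range(156,172): print(r,' '.join('%2d'%(v//10) for v in b[r,427:449]))
E
python3 ptr.py side11
```

```text
t 22.7167 pos [ 0.4834 -0.2562  0.0854] rot [3.1359 0.0036 1.7057] F [ 9.7341 -0.9577 -8.9611] w 0.012 q [-0.3049  0.2463  0.8441  1.8831 -0.2072  1.095   0.7536]
rotvec tool [0.0057 0.0036 0.0005] shift before turn [0.0002 0.0369 0.0006] after turn [0.0003 0.0369 0.0004]
drawn -0.03651284848243025
286 47 55 59 64 69 72 74 73 74 74 73 73 74 74 74 74 73 73 73 71 69 67 68 72 74 75 73 67 50 32 19  9  7  8
287 48 51 55 59 65 70 73 74 74 73 71 71 73 74 74 74 74 74 74 73 73 69 65 66 71 74 75 73 68 51 35 24 15  8
288 53 48 51 55 57 64 70 71 68 65 60 66 72 73 74 73 74 74 73 74 73 73 69 64 65 70 73 74 74 68 60 47 30 16
289 53 47 46 49 50 51 59 59 53 47 45 59 71 73 73 73 74 74 73 73 73 73 73 70 67 65 68 73 74 74 73 66 50 31
290 48 42 41 42 41 41 45 47 44 40 41 60 72 73 73 73 73 74 74 74 73 73 73 73 71 68 65 67 72 74 75 73 67 51
291 39 36 35 35 35 38 42 43 44 41 42 65 73 74 73 73 73 73 73 74 74 74 73 73 73 72 69 63 66 71 74 74 73 69
292 31 31 31 31 33 39 44 44 44 42 44 66 73 74 73 73 73 73 73 73 73 74 74 73 73 73 72 69 64 65 69 73 74 74
293 32 32 32 32 34 41 45 44 44 42 45 67 73 73 73 73 73 73 
[... 2375 characters left out ...]

162 53 53 54 55 55 55 53 47 47 47 44 35 34 37 42 43 41 42 43 43 43 43
163 55 54 54 54 54 54 51 42 37 34 31 26 26 27 30 31 35 40 42 43 43 43
164 53 51 50 50 50 49 45 37 32 30 27 23 25 26 27 28 33 40 42 43 43 43
165 45 43 43 44 44 42 39 40 42 42 38 27 24 24 24 24 31 39 42 42 43 43
166 30 34 38 40 41 40 40 47 51 51 46 31 20 17 18 24 34 40 42 42 42 42
167 24 28 34 37 39 37 39 48 54 54 50 37 24 22 27 37 43 43 43 42 42 42
168 26 26 31 36 38 37 38 48 54 55 52 45 34 33 38 47 50 45 43 42 43 42
169 33 28 31 37 40 40 41 51 55 55 55 50 39 37 43 50 51 44 42 42 42 42
170 38 31 31 37 41 41 43 51 55 55 55 51 39 38 43 49 50 43 41 42 42 42
171 40 32 29 36 41 41 43 51 54 55 55 51 39 39 42 47 50 45 42 42 42 42
```

Emit:
{"method": "apply_moves", "body": {
  "deltas": [
    [[0,-0.0005,0,0,0,0],[0,-0.001,0,0,0,0],[0,-0.0005,0,0,0,0],[0,-0.0003,0,0,0,0],[0,0,0,0,0,0],[0,0,0,0,0,0],[0,0,0,0,0,0]]
  ]
}}

```text
clock: 23.4
eef_pos: [0.4814, -0.2565, 0.0854]
eef_rot: [3.136, 0.004, 1.706]
ft_force: [10.2, -0.7, -9.7]
width: 0.0119
```

```bash
python3 ptr.py side12 | head -4; python3 - <<'E'
from go import *
f=load('side12');g=load('side12t');S0=load('side0')
def up(im,x,y,w,h,s,gm=.5):
    a=cv2.resize(im[y:y+h,x:x+w].astype(np.float32),None,fx=s,fy=s,interpolation=cv2.INTER_CUBIC).clip(0,255); return (255*(a/255)**gm).astype(np.uint8)
a=up(f['img'],438,288,24,24,16);b=up(g['img'],426,152,24,24,16)
# guide lines: constant-x direction through sample points
m=np.zeros((600,800,3),np.uint8);m[:384,:384]=a;m[:384,400:784]=b
c=cv2.resize(f['img'][225:335,330:480],(300,216));m[384:600,:300]=c[:216]
d=cv2.resize(g['img'][120:240,310:460],(270,216));m[384:600,400:670]=d
cv2.imwrite('pics/m10.png',m)
E
```

```text
t 23.4 pos [ 0.4814 -0.2565  0.0854] rot [3.1356 0.0037 1.7059] F [10.21   -0.6624 -9.7464] w 0.0119 q [-0.306   0.2416  0.8456  1.8875 -0.2038  1.0936  0.7534]
rotvec tool [0.006  0.0037 0.0007] shift before turn [0.0002 0.039  0.0007] after turn [0.0002 0.039  0.0004]
drawn -0.03857203505676879
286 54 61 64 69 73 73 73 73 74 73 73 73 74 74 74 74 73 74 73 71 69 67 68 72 74 75 74 67 50 32 18 10  8  7
```

View pics/m10.png

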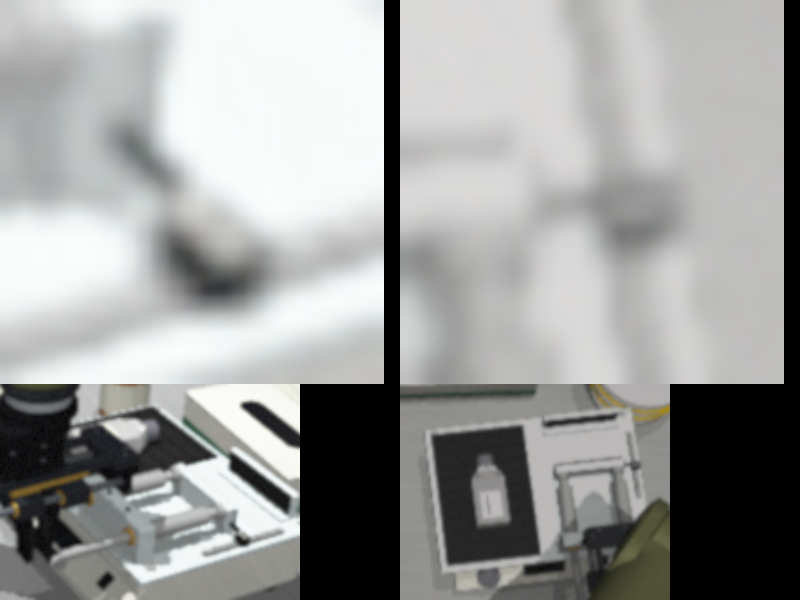

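The pointer (left crop, (115,130) to (175,185)) points almost exactly at the clip's light line (centre about (215,225)). In the small panels the flask lies flat on the mat. I'll put a number on the remaining offset by rectifying both views.

```bash
python3 - <<'E'
from go import *
from scipy.ndimage import map_coordinates as mc
p=np.array([.6575,-.161]);c,s=np.cos(.1335),np.sin(.1335)
xs=np.arange(.006,.031,.001)
print('x mm',' '.join('%3d'%round(x*1e3) for x in xs))
for n in('side12','side12t'):
    f=load(n);b=f['img'].sum(-1)/3.
    for y in np.arange(-.124,-.156,-.002):
        P=np.c_[p[0]+c*xs-s*y,p[1]+s*xs+c*y,np.full(len(xs),.114)];q=proj(f,P)
        print(n,'%.3f'%y,' '.join('%3d'%v for v in mc(b,[q[:,1],q[:,0]],order=3)))
E
```

```text
x mm   6   7   8   9  10  11  12  13  14  15  16  17  18  19  20  21  22  23  24  25  26  27  28  29  30
side12 -0.124 145 150 150 144 132 117 100  83  71  68  75  91 113 145 184 219 239 246 247 248 248 247 246 245 245
side12 -0.126 150 149 143 133 119 102  83  65  55  60  80 111 152 194 227 242 247 247 248 248 247 246 246 245 245
side12 -0.128 149 146 140 128 112  93  72  56  56  73 106 147 189 221 238 245 248 248 248 248 247 246 245 245 245
side12 -0.130 148 145 137 125 110  91  72  59  63  87 125 166 201 226 240 245 246 247 247 247 246 246 245 245 245
side12 -0.132 146 144 138 127 111  90  70  60  70  97 132 169 201 225 239 245 247 247 247 247 247 246 246 245 245
side12 -0.134 148 149 145 134 118  98  80  73  84 111 146 182 214 235 244 246 247 247 247 247 247 246 245 245 245
side12 -0.136 164 166 161 148 128 106  92  95 116 146 178 208 229 240 245 246 247 247 248 247 247 246 245 245 245
side12 -0.138 181 175 162 144 127 119 124 140 160 182 202 218 230 239 244 246 247 247 248 247 247 246 246 245 245
side12 -0.140 167 152 137 127 130 141 156 169 181 189 197 208 222 234 242 245 247 2
[... 1968 characters left out ...]
44 145 146
side12t -0.144 159 151 139 123 104  86  72  68  71  79  86  90  92  93  96 103 117 131 144 153 159 162 164 165 165
side12t -0.146 171 165 154 140 123 106  91  83  81  83  87  91  94  97 101 111 125 141 154 164 170 172 173 172 171
side12t -0.148 165 162 155 146 135 123 113 104  99  98 100 103 105 107 110 118 128 140 151 159 165 166 165 163 162
side12t -0.150 151 151 148 144 139 134 129 126 123 122 121 121 122 122 124 127 132 138 143 148 151 152 153 152 150
side12t -0.152 144 145 144 143 141 140 139 139 138 138 137 136 136 136 137 138 140 141 142 143 144 145 146 146 145
side12t -0.154 143 143 142 142 142 142 142 141 141 142 142 143 142 142 142 142 143 143 143 143 143 143 144 144 143
```

Top says 1.3 mm more to draw, side about 1.0 mm. I'll draw 1.2 mm more and check again.

Emit:
{"method": "apply_moves", "body": {
  "deltas": [
    [[0,-0.0004,0,0,0,0],[0,-0.0005,0,0,0,0],[0,-0.0003,0,0,0,0],[0,0,0,0,0,0],[0,0,0,0,0,0],[0,0,0,0,0,0],[0,0,0,0,0,0],[0,0,0,0,0,0],[0,0,0,0,0,0]]
  ]
}}

```text
clock: 24.25
eef_pos: [0.4803, -0.2566, 0.0854]
eef_rot: [3.136, 0.004, 1.706]
ft_force: [9.3, -0.5, -9.7]
width: 0.012
```

```bash
python3 - <<'E'
from go import *
from scipy.ndimage import map_coordinates as mc
go(.520,-.251,.085,3.276-1.5708)
f0=grab('side','side13');g0=grab('top','side13t')
p=np.array([.6575,-.161]);c,s=np.cos(.1335),np.sin(.1335)
xs=np.arange(.006,.026,.001)
print('x mm       ',' '.join('%3d'%round(x*1e3) for x in xs))
for n,ys in(('side13',(-.128,-.130,-.142,-.144,-.148,-.150,-.152)),('side13t',(-.128,-.130,-.132,-.138,-.140,-.142))):
    f=load(n);b=f['img'].sum(-1)/3.
    for y in ys:
        P=np.c_[p[0]+c*xs-s*y,p[1]+s*xs+c*y,np.full(len(xs),.114)];q=proj(f,P)
        print(n,'%.3f'%y,' '.join('%3d'%v for v in mc(b,[q[:,1],q[:,0]],order=3)))
E
```

```text
t 24.25 pos [ 0.4803 -0.2566  0.0854] rot [3.1355 0.0037 1.706 ] F [ 9.2839 -0.519  -9.701 ] w 0.012 q [-0.3065  0.239   0.8463  1.8898 -0.2019  1.0929  0.7532]
rotvec tool [0.0061 0.0037 0.0008] shift before turn [0.0002 0.0401 0.0007] after turn [0.0002 0.0401 0.0004]
x mm          6   7   8   9  10  11  12  13  14  15  16  17  18  19  20  21  22  23  24  25
side13 -0.128 140 132 120 104  85  66  52  52  69 101 139 177 209 232 243 247 247 248 248 247
side13 -0.130 138 130 119 104  84  66  56  61  82 112 148 183 214 235 245 247 248 247 247 247
side13 -0.142 115 100  98 112 133 152 163 167 168 171 181 199 218 232 241 245 247 248 247 247
side13 -0.144  69  68  82 104 125 140 148 150 151 157 172 194 217 234 243 247 248 248 247 247
side13 -0.148  29  47  73  98 120 135 145 149 149 153 166 188 209 224 232 237 239 240 238 237
side13 -0.150  33  52  76 100 119 131 134 132 129 135 152 174 192 205 214 220 221 220 217 217
side13 -0.152  34  50  70  87  99 104 103 101 104 115 134 156 174 186 194 197 195 190 186 187
side13t -0.128 183 182 181 180 178 173 164 152 137 122 110 106 115 130 146 157 163 167 170 171
side13t -0.130 183 183 182 180 177 172 163 150 134 116 102  97 105 121 138 152 163 171 177 180
side13t -0.132 180 178 175 171 166 159 150 138 124 108  95  89  95 108 125 143 158 169 176 180
side13t -0.138 119 112 103  91  79  69  62  61  66  75  82  84  84  84  86  92  99 108 115 120
side13t -0.140 124 116 105  91  78  66  59  59  67  77  85  88  88  86  86  90  98 108 116 121
side13t -0.142 139 130 117 101  85  71  62  62  69  80  87  89  89  88  88  93 104 118 129 136
```

```bash
python3 -c "
from h import *
print(sign_off(), state()['clock'], state()['eef_pos'])"
```

```text
the job is handed in; nothing more can be done
the job is handed in; nothing more can be done
```

The job is handed in at about 24 s, well inside the 64 s limit. I lifted the smaller clear flask clear of the pad and held it cap-up at 45° (measured 0.785 rad) for at least 2.3 s. I then brought it level, laid it on the mat and let go; contact peaked at about 5 N. I drew the spring clamp open about 40 mm in small steps and finished holding the bar with the grip set to 40 N.

**Last checks:**
- **Pointer and line:** in the top view the pointer stood at 17.0 mm and the line at about 17.3 mm. In the side view they were at 12.3 mm and about 12.2 mm. Both views put them level within about 0.5 mm.
- **Flask:** the last picture showed it flat on the mat.
- **Wrist force:** about 13 N while holding.

**Disagreements:**
- **Height reading:** the pictures put the gripper about 42 mm higher than the reported tool height. I used the pictures, and contact with the mat and the grip on the bar both came where that offset predicted.
- **Shaker corners:** the corners I fitted for the shaker's platform were off by up to 3 pixels.
- **Index line:** my first estimates of the clamp travel ranged from 36 to 42 mm, so I set the final position by comparing the pointer with the line directly.

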